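Wind the split blow mould shut and latch it

ROBOT

A 7-joint arm with a two-finger parallel gripper is mounted at the origin on the work surface. World frame = base frame: x ahead of the robot, y to its left, z up, the work surface at z = 0. Lengths are in m, angles in rad, forces in N, time in s.
With the tool pointing down it reaches from about 0.425 to 1.025 m from the base axis. Payload 9.4 kg.
Tool frame: the origin (TCP) lies midway between the tips of the shut fingers; the grasp point (between the pads) lies 19 mm behind it (bot.grip_point_offset is the distance from the TCP to the grasp point, in m); z points along the fingers, y is the direction in which the jaws open and shut (so a half turn about z gives the same grasp; the last joint's range is limited). The gripper opens to 85 mm and grips with 20 to 120 N. Pads are 22 mm wide; open, the fingers measure 114 mm over their backs; the gripper's body (76 mm by 85 mm) begins 54 mm behind the grasp point. The pads swing forward as they close: fully open they stand 13 mm farther back than shut.
Start: joints at [1.271, 0.599, -0.003, 1.599, 0.002, 0.943, -0.08], TCP at [0.16, -0.707, 0.231] pointing down, gripper open.
Joint ranges: [-2.57, 2.57], [-0.35, 1.97], [-1.29, 1.29], [0.11, 2.56], [-1.05, 4.19], [0.11, 1.86], [-2.63, 2.63]. Speed limits (rad/s): [2.22, 2.22, 3.01, 3.01, 3.14, 3.14, 3.14].

INTERFACE

Orientations are given as [roll, pitch, yaw] about the fixed x, y, z axes, in that order (R = Rz(yaw) Ry(pitch) Rx(roll)).
In Python, from cell import bot, optics gives the robot as it stands.
- The arm moves only by the shell command python3 -m handwheel 'ROWS' [FORCE]. ROWS is JSON, a list of rows, each a list of 7 numbers: the opening, from 0 (shut) to 1 (fully open), then the shift along the tool's x, y, z in m, then the turn, a rotation vector about the tool's x, y, z in rad. In form: [[fingers, tx, ty, tz, rx, ry, rz], ...]. A call has 1 to 8 rows; each row is the pose to reach, as a shift and turn from the pose commanded when the call began, along the tool's axes at that moment; what a row does not reach only later rows make up. A row lasts 1/10 s, in which the tool goes at most 50 mm and 8.59 degrees, less where a joint would pass 70% of its speed; a pose out of reach is approached as far as the arm can. A call with a gripper value outside its range is refused whole. The fingers move at their own pace and stop on an object; FORCE is the grip in N (left out, the last holds). Time passes only in rows, so rows that repeat a pose let the fingers close. It gives the time, the measured TCP pose, the force and the opening at its end, in the units of the state.
- bot.read_state(): the state, without advancing time (a new reading comes with each control period).
- optics.get_image(name): name is "scene" or "top" or "wrist"; returns a dict with "image" (384x512x3 uint8, red, green, blue), "fx", "fy", "cx", "cy" (pixels), "k1" (the pictures are not rectified: a ray, as slopes to the right and down, at radius r is drawn at 1 + k1 r^2 times it, then the intrinsics apply), "R" (3x3) and "t" (3): a world point X has camera coordinates R X + t. Camera axes: x right, y down, z forward; pixel columns grow to the right and rows downward; lengths in m; the calibration is good to about 2 mm. A picture is of the moment at which its call begins. There is no depth.
- bot.hand_in(): hands the job in, once; it reports no verdict.
The state is a dict: "time": time; "qpos": joint angles; "dq": joint speeds; "tau": joint torques, N m; "tcp_pos": TCP position; "tool_rot": TCP orientation; "wrist_force": force on the tool from outside, world axes, zero at the start; "wrist_torque": the same for the moment, N m; "finger_gap": finger opening in m.
Only numpy, scipy, OpenCV 4.12 (cv2) and the standard library are available. Lean on these libraries where they do the work, as an engineer would, in place of code of your own. Each camera call takes 0.05 s, during which the arm holds its last target.

TASK

Get the blow mould ready for the next piece: wind the dished handwheel clockwise until the sliding half of the mould is fully home against the fixed half. Then lift the parked latch bar over to the other side and let it drop down behind the striker, so that it locks the halves together. Leave the loose tools and glass on the bench where they are.

Things in the scene. Friction and masses are not known exactly. Their poses are not given: they have to be found in the camera images.
- closer: Mould closer, fixed iron bench machine, 320 x 400 mm, 20 mm base plate, wheel side turned away from the robot (yaw -2.8 to -2.4). Origin: middle of its underside. x points away from its operator, who stands at -x, y to his left. Handwheel on a sloping gear housing (120 mm wide) in front, latch bar and striker behind it, then the mould: 120 mm round, axis at (40, 20) mm, top at 175, parting at y = 20, fixed half at +y.
- wheel_rim (a point): Centre of the handwheel in the plane of its rim top, at (-145, 0, 142) mm in closer. z = its axle, up and out to the operator, 0.66 rad from vertical; x, y turn with it. Solid dished disc, no knob or spokes: rim 140 mm outside, 112 inside (14 thick), 32 tall outside, dish 27 deep; hub 34 mm across, 14 below the rim plane. Grip across the rim, one finger in the dish, pointing along the axle.
- wheel (a joint): Turn of the handwheel, rad: 0 (solid stop) when the mould is shut, growing counter-clockwise as the operator looks at it (positive about z of wheel_rim). Starts at 7 to 9, well over one turn. Winding clockwise towards 0 shuts the mould, 9.5 mm per radian. About 0.3 N m stiff either way, 5 N at the rim; stays where left. The dark spots on the disc are not holes.
- slide (a joint): Gap between the mould halves, m: 0 when they touch, 0.066 to 0.086 at the start. The sliding half (right) follows the wheel through a rack, 0.0095 m per radian, and cannot be pushed along by hand.
- latch (a joint): Angle of the latch bar, rad. 0: level, pointing left (+y of the closer), seated on the striker, hook behind it. Grows as it is lifted; pi/2 is upright; parked at the start at 2.44, leaning back to the right on its rest, 40 degrees above level. Nearly free hinge: the bar falls by its own weight to whichever side of upright it is.
- latch_pivot (a point): Hinge pin of the latch bar, on the sliding half, at (-51, -15 - gap, 150) mm in closer. The pin lies along x of the closer: the bar swings in the upright plane of y and z. Flat steel bar 10 mm thick (along x), 16 mm deep, reaching 120 mm from the pin, about 0.12 kg. When latched it lies 6 mm in front of the plates on the mould halves.
- latch_tip (a point): Where to hold the latch bar: middle of its depth, 105 mm from the pin. From 84 to 94 mm a hook stands 18 mm proud of the edge that is lower when latched; from 106 to 120 mm a thumb tab stands 18 mm proud of the other edge. All 10 mm thick: pinch with fingers closing along x of the closer. Free space above and beside the parked bar. Its frame is the bar's own: y runs from pin to tip.
- striker_top (a point): Middle of the top of the striker, a steel block 22 x 16 x 20 mm (16 along y) on the front of the fixed half, at (-51, 59, 142) mm in closer. With the mould shut it lies 74 mm from the pin and the hook has 2 mm to spare behind it; with the halves more than about 2 mm apart the hook lands on the striker or in front of it.
- wax_tin: Bystander: flat round aluminium tin, 64 mm diameter, 26 mm high, beside the wheel on the closer's base plate. Origin: middle of its underside.
- puffer: Bystander: small standing brass cone, 42 mm diameter, 60 mm high, on the other side of the wheel on the closer's base plate. Origin: middle of its underside.
- jacks: Bystander: steel shaping tongs, 240 mm long and 54 mm wide, lying on the bench to the robot's right. Origin: near the middle, on the bench.
- paddle: Bystander: flat wooden paddle, 260 x 75 x 14 mm, on the robot's left. Origin: where the handle joins the blade, on the bench.
- block: Bystander: cherry-wood shaping cup, 94 mm diameter and 48 mm high with a 130 mm handle, on the robot's right, far. Origin: under the cup.
- frit_jar: Bystander: amber glass jar, 68 mm diameter, 110 mm high, on the robot's right. Origin: middle of its underside.
- tumbler: Bystander: green glass tumbler, 76 mm diameter, 100 mm high, on the robot's left. Origin: middle of its underside.

How it is judged:
By the outcome, as a careful person would: the job done as asked, in the order asked, and still so for the second after the job is handed in, with the robot touching nothing.
It also fails if it takes over 72 s, if anything falls off the work surface, if the arm or the gripper's body presses on something with over 40 N, if the wrist force passes 120 N, or if a joint passes its speed limit or range.

## Working session

There is one attempt and no reset: what is moved stays moved. The work goes in short steps, Python scripts to look and compute and a shell command to move; the robot and the scene stay as the last step left them, time stands still between calls to the robot, and variables do not carry over. Pictures are saved under pics/ and viewed, and the job is handed in when it is done.

```bash
ls -la; mkdir -p pics
python3 - <<'E'
from cell import bot, optics
import cv2
s=bot.read_state(); print(s)
for n in ["scene","top","wrist"]:
    d=optics.get_image(n); cv2.imwrite(f"pics/{n}0.png",d["image"][:,:,::-1])
    print(n,d["fx"],d["fy"],d["cx"],d["cy"],d["k1"],d["R"],d["t"])
E
```

```text
total 12
drwxr-xr-x  3 agent agent 4096 Dec  6 19:23 .
drwxr-xr-x 23 root  root  4096 Dec  6 19:23 ..
drwxr-xr-x  2 agent agent 4096 Dec  6 19:23 pics
{'time': 0.0, 'qpos': array([ 1.27131462,  0.60013531, -0.00256518,  1.60015467,  0.00179784,
        0.94290176, -0.07979626]), 'dq': array([-3.22896188e-04, -2.71149950e-04,  8.35140837e-04,  6.89965720e-05,
        1.15991808e-03, -1.51569801e-03,  2.20251653e-03]), 'tau': array([-5.86076851e-06, -7.76454949e+01,  1.56528354e+00, -2.58003438e+01,
        1.24764524e-02,  9.10166244e-03, -2.43369561e-05]), 'tcp_pos': array([ 0.16007255, -0.7066073 ,  0.23040043]), 'tool_rot': array([-3.14000131e+00,  1.31815290e-04,  2.22860952e-01]), 'wrist_force': array([ 0.25082073, -0.16818807, -0.69446767]), 'wrist_torque': array([ 0.04160398,  0.03623014, -0.03471752]), 'finger_gap': 0.0855690582154359}
scene 380.42880156740506 380.42880156740506 259.3616922860744 191.25440790042276 0.004412095234955582 [[-0.00619516  0.99981633 -0.01813659]
 [ 0.64884535 -0.00978146 -0.76085743]
 [-0.76089509 -0.01648148 -0.64866558]] [ 0.0257725  -0.25027552  1.45421222]
top 495.6015246491941 495.6015246491941 255.70357208696737 185.52109192664136 0.051708633047326 [[-0.01691961 -0.99985501  0.00192209]
 [-0.99872222  0.01680883 -0.04765915]
 [ 0.04761993 -0.00272601 -0.99886181]] [0.00785433 0.53722098 1.72230329]
wrist 295.10402485553976 295.10402485553976 249.61951543624104 186.7770976203232 -0.012552893633758307 [[ 0.22056259 -0.97536962 -0.00249877]
 [-0.93612431 -0.21240599  0.28027659]
 [-0.27390403 -0.05947937 -0.95991603]] [-0.72295464 -0.03567432  0.37961873]
```

View pics/scene0.png

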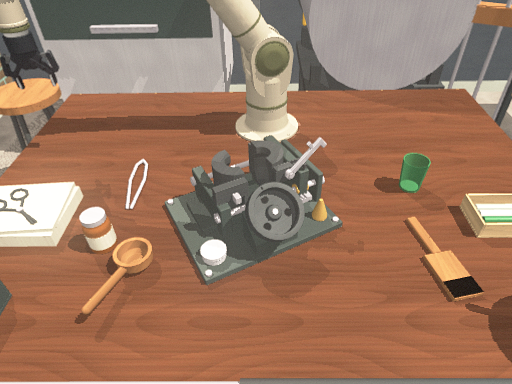

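View pics/top0.png

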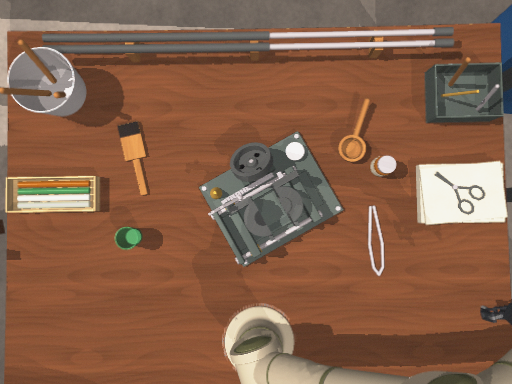

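```bash
python3 - <<'E'
import cv2
a=cv2.imread('pics/scene0.png');b=cv2.imread('pics/top0.png')
cv2.imwrite('pics/sc_c.png',cv2.resize(a[110:290,180:380],None,fx=4,fy=3.3,interpolation=cv2.INTER_CUBIC)) if 0 else cv2.imwrite('pics/sc_c.png',cv2.resize(a[90:290,180:380],(600,600),interpolation=cv2.INTER_CUBIC))
E
python3 - <<'E'
import cv2
b=cv2.imread('pics/top0.png')
cv2.imwrite('pics/top_c.png',cv2.resize(b[125:275,190:350],(640,600),interpolation=cv2.INTER_CUBIC))
E
```

```text
(no output)
```

View pics/top_c.png

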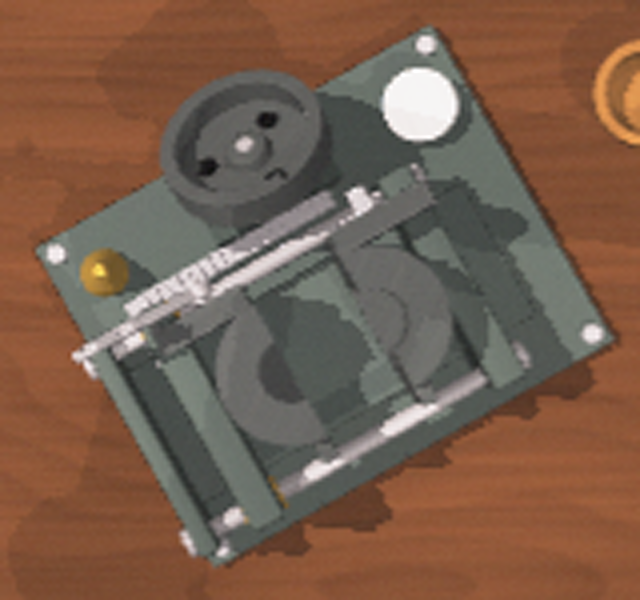

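View pics/sc_c.png

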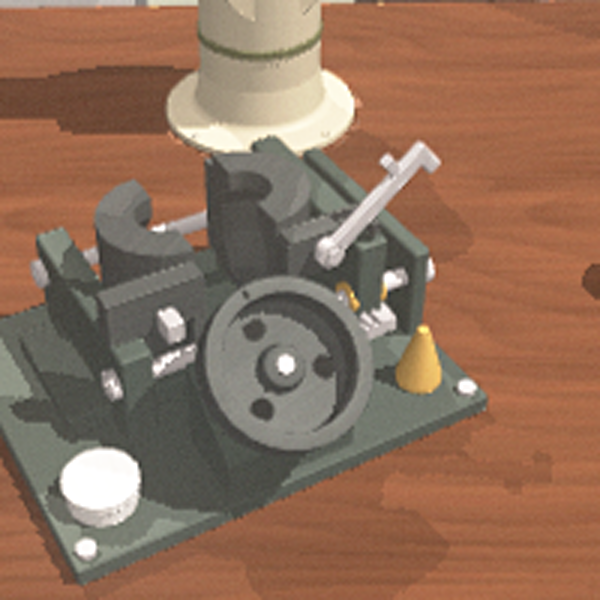

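```bash
cat > h.py <<'E'
import numpy as np, json
from scipy.optimize import least_squares
from scipy.spatial.transform import Rotation as Ro
def proj(c,X):
    X=np.atleast_2d(X); p=X@c["R"].T+c["t"]; s=p[:,:2]/p[:,2:]
    r2=(s**2).sum(1,keepdims=True); s=s*(1+c["k1"]*r2)
    return s*c["fx"]+np.array([c["cx"],c["cy"]])
def T(yaw): return Ro.from_euler('z',yaw).as_matrix()
E
python3 - <<'E'
from h import *
from cell import optics
ct=optics.get_image("top"); cs=optics.get_image("scene")
a=0.66; ax=np.array([-np.sin(a),0,np.cos(a)]); W=np.array([-.145,0,.142])
t=lambda u,v:(190+u/4-.375,125+v/4-.375)
s=lambda u,v:(180+u/3-.33,90+v/3-.33)
def model(p):
    x,y,yaw,gap=p
    o=np.array([x,y,0]); f=lambda L:np.array(L)@T(yaw).T+o
    P=[([-.16,-.2,.02],ct,t(38,248)),([-.16,.2,.02],ct,t(432,28)),([.16,.2,.02],ct,t(617,340)),([.16,-.2,.02],ct,t(215,565)),
     ([-.16,.2,.02],cs,s(83,573)),([-.16,-.2,.02],cs,s(487,402)),
     (W-.014*ax,ct,t(244,145)),(W-.014*ax,cs,s(286,363)),
     ([-.051-.006,-.015-gap,.15],cs,s(328,252)),([-.051,.059,.142],cs,s(172,314)),([-.051,.059,.142],ct,t(360,195))]
    return [(f(q),c,m) for q,c,m in P]
def res(p): return np.concatenate([proj(c,q)[0]-m for q,c,m in model(p)])
r=least_squares(res,[.6,0,-2.6,.07],loss='soft_l1')
print(r.x); print(res(r.x).reshape(-1,2).round(2))
np.save('pose.npy',r.x)
E
```

```text
[ 0.49231153 -0.05063777 -2.63802581  0.07641298]
[[-1.68  0.16]
 [-0.76 -1.57]
 [-0.86 -0.19]
 [-0.34  1.21]
 [-2.63  0.02]
 [ 0.03 -2.76]
 [-0.25  0.25]
 [-0.99  0.34]
 [ 0.3   1.32]
 [-1.29  0.72]
 [-0.41  1.18]]
```

View pics/ov_top.png

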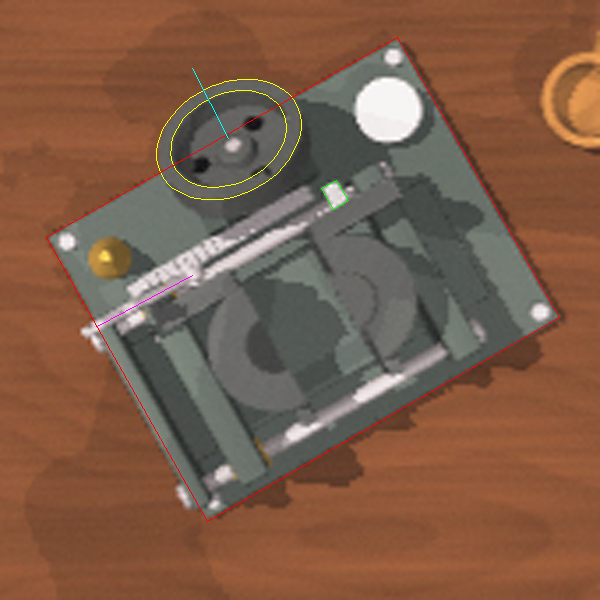

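View pics/ov_scene.png

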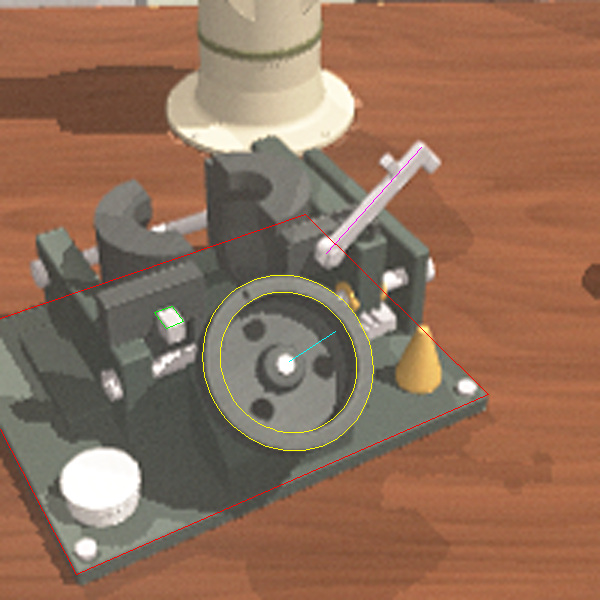

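```bash
cat >> h.py <<'E'
p=np.load('pose.npy'); yaw=p[2]; O=np.array([p[0],p[1],0]); M=T(yaw)
f=lambda L:np.array(L)@M.T+O
AL=.66; e1=M@[np.cos(AL),0,np.sin(AL)]; e2=M@[0,1.,0]; ax=M@[-np.sin(AL),0,np.cos(AL)]; W=f([-.145,0,.142])
def wheelpose(phi,standoff,r=.063):
    """phi: clockwise from bottom (0=bottom, -pi/2=right); standoff of TCP above rim plane"""
    z=-ax; # bottom dir -e1 ; clockwise -> towards left (+e2)
    y=-e1*np.cos(phi)+e2*np.sin(phi)
    x=np.cross(y,z); return W+r*y+standoff*ax, np.array([x,y,z]).T
def rel(pos,R,s):
    R0=Ro.from_euler('xyz',s['tool_rot']).as_matrix()
    return (R0.T@(np.array(pos)-s['tcp_pos'])).round(4), Ro.from_matrix(R0.T@R).as_rotvec().round(4)
E
python3 - <<'E'
from h import *
from cell import bot
s=bot.read_state()
for phi in (-1.4,-1,0): print(phi,wheelpose(phi,.2)[0],rel(*wheelpose(phi,.2),s))
print(wheelpose(-1,.2)[1])
print('mid',rel([.5,-.4,.45],Ro.from_euler('xyz',[np.pi,0,1.4]).as_matrix(),s))
print(W,ax)
E
```

```text
-1.4 [0.70416464 0.13696334 0.29343323] (array([ 0.7171, -0.7029, -0.0622]), array([-0.9606,  0.2211,  2.8733]))
-1 [0.72468516 0.13791277 0.27912853] (array([ 0.7373, -0.6993, -0.0479]), array([ 0.854 , -0.3878, -2.7094]))
0 [0.77030547 0.10252101 0.26137208] (array([ 0.774 , -0.6547, -0.0301]), array([ 0.4572, -0.6083, -1.7752]))
[[-0.84296173 -0.03220374 -0.53700879]
 [ 0.15245336  0.94298682 -0.29586118]
 [ 0.51592004 -0.33126845 -0.78999223]]
mid (array([ 0.3993, -0.2244, -0.2189]), array([-3.0000e-04, -1.0000e-04, -1.1772e+00]))
[0.61931224 0.01933236 0.142     ] [0.53700879 0.29586118 0.78999223]
```

```bash
python3 -m handwheel '[[0.5,0.1,-0.05,-0.22,0,0,0],[0.5,0.4,-0.225,-0.22,0,0,-1.18],[0.5,0.4,-0.225,-0.22,0,0,-1.18],[0.5,0.4,-0.225,-0.22,0,0,-1.18],[0.5,0.4,-0.225,-0.22,0,0,-1.18],[0.5,0.4,-0.225,-0.22,0,0,-1.18],[0.5,0.4,-0.225,-0.22,0,0,-1.18],[0.5,0.4,-0.225,-0.22,0,0,-1.18]]' 60
python3 - <<'E'
from h import *
from cell import bot
s=bot.read_state(); print(s['time'],s['qpos'].round(3),s['tcp_pos'],s['tool_rot'],s['finger_gap'])
for phi in (-1.3,): print(phi,rel(*wheelpose(phi,.2),s))
E
```

```text
time: 1.15
tcp_pos: [0.419, -0.4728, 0.4075]
tool_rot: [3.141, 0.001, 1.279]
wrist_force: [-0.2, -0.8, -0.4]
finger_gap: 0.0425
1.15 [ 0.979  0.358 -0.32   1.583  0.118  1.219  0.345] [ 0.41901504 -0.47280142  0.40747764] [3.14136855e+00 5.49399066e-04 1.27883830e+00] 0.042531260938265654
-1.3 (array([0.6686, 0.1019, 0.1175]), array([ 0.7677,  0.1985, -2.0063]))
```

```bash
python3 -m handwheel '[[0.5,0.32,0.05,-0.03,0.3,0.1,-1.0],[0.5,0.32,0.05,-0.03,0.3,0.1,-1.0],[0.5,0.32,0.05,-0.03,0.3,0.1,-1.0],[0.5,0.32,0.05,-0.03,0.3,0.1,-1.0],[0.5,0.32,0.05,-0.03,0.3,0.1,-1.0],[0.5,0.32,0.05,-0.03,0.3,0.1,-1.0],[0.5,0.32,0.05,-0.03,0.3,0.1,-1.0],[0.5,0.32,0.05,-0.03,0.3,0.1,-1.0]]'
python3 - <<'E'
from h import *
from cell import bot
s=bot.read_state(); print(s['time'],s['qpos'].round(3),s['tcp_pos'],s['tool_rot'],s['finger_gap'])
for phi in (-1.3,): print(phi,rel(*wheelpose(phi,.2),s))
E
```

```text
time: 1.95
tcp_pos: [0.5618, -0.1778, 0.436]
tool_rot: [-2.935, -0.225, 2.27]
wrist_force: [0.7, -0.4, -0.2]
finger_gap: 0.0424
1.95 [ 0.576  0.472 -0.613  1.425  0.223  1.631  0.676] [ 0.56177236 -0.17779741  0.43597077] [-2.93492467 -0.22486239  2.27013178] 0.04235558468373827
-1.3 (array([0.1106, 0.3453, 0.1068]), array([ 0.4318,  0.1681, -1.0049]))
```

```bash
python3 -m handwheel '[[0.5,0.11,0.345,0.107,0.432,0.168,-1.005],[0.5,0.11,0.345,0.107,0.432,0.168,-1.005],[0.5,0.11,0.345,0.107,0.432,0.168,-1.005],[0.5,0.11,0.345,0.107,0.432,0.168,-1.005],[0.5,0.11,0.345,0.107,0.432,0.168,-1.005],[0.5,0.11,0.345,0.107,0.432,0.168,-1.005],[0.5,0.11,0.345,0.107,0.432,0.168,-1.005],[0.5,0.11,0.345,0.107,0.432,0.168,-1.005]]'
python3 - <<'E'
from h import *
from cell import bot,optics
import cv2
s=bot.read_state(); print(s['time'],s['qpos'].round(3),s['tcp_pos'],s['tool_rot'],s['finger_gap'])
for phi in (-1.3,): print(phi,rel(*wheelpose(phi,.2),s),rel(*wheelpose(phi,.04),s))
for n in ['wrist','scene']:cv2.imwrite(f'pics/{n}1.png',optics.get_image(n)['image'][:,:,::-1])
E
```

```text
time: 2.75
tcp_pos: [0.7005, 0.1077, 0.2915]
tool_rot: [-2.921, -0.627, -3.057]
wrist_force: [0.4, 0.1, -2.9]
finger_gap: 0.0425
2.75 [-0.256  0.854 -0.056  1.082  0.135  1.86   1.414] [0.70052017 0.10770371 0.29148096] [-2.92111702 -0.62702466 -3.0572456 ] 0.04247556432566259
-1.3 (array([-0.01  ,  0.0277, -0.0114]), array([ 0.0321, -0.009 , -0.0653])) (array([-0.0117,  0.0227,  0.1485]), array([ 0.0321, -0.009 , -0.0653]))
```

View pics/wrist1.png

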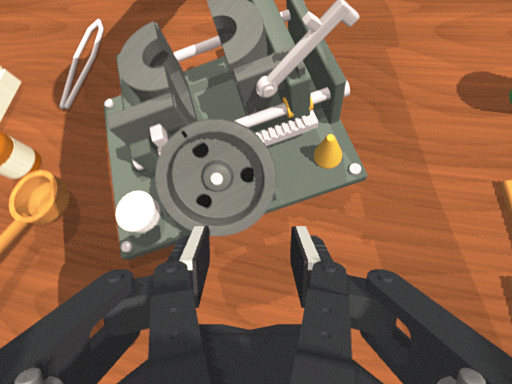

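View pics/scene1.png

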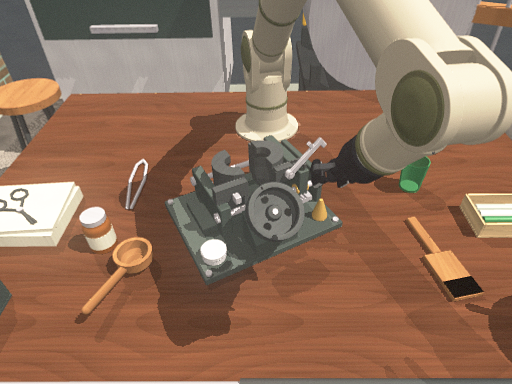

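```bash
python3 -m handwheel '[[0.5,-0.012,0.023,0.02,0.032,-0.009,-0.065],[0.5,-0.012,0.023,0.06,0.032,-0.009,-0.065],[0.5,-0.012,0.023,0.1,0.032,-0.009,-0.065],[0.5,-0.012,0.023,0.13,0.032,-0.009,-0.065],[0.5,-0.012,0.023,0.148,0.032,-0.009,-0.065],[0.5,-0.012,0.023,0.148,0.032,-0.009,-0.065],[0.5,-0.012,0.023,0.148,0.032,-0.009,-0.065]]'
python3 - <<'E'
from h import *
from cell import bot,optics
import cv2
s=bot.read_state(); print(s['time'],s['qpos'].round(3),s['tcp_pos'],s['tool_rot'],s['finger_gap'])
for phi in (-1.3,): print(phi,rel(*wheelpose(phi,.04),s),rel(*wheelpose(phi,-.02),s))
for n in ['wrist','scene']:
    d=optics.get_image(n);im=d['image'][:,:,::-1].copy()
    if n=='wrist':
        th=np.linspace(0,2*np.pi,60)
        for r in (.07,.056):
            q=proj(d,np.array([W+r*(np.cos(t)*e1+np.sin(t)*e2) for t in th])).round().astype(int)
            cv2.polylines(im,[q.reshape(-1,1,2)],False,(0,255,255),1)
    cv2.imwrite(f'pics/{n}2.png',im)
E
```

```text
time: 3.55
tcp_pos: [0.6241, 0.0885, 0.1659]
tool_rot: [-2.935, -0.629, -2.984]
wrist_force: [0.1, 0.1, 0.2]
finger_gap: 0.0427
3.55 [-0.243  0.846 -0.098  1.434  0.175  1.52   1.395] [0.6241347  0.08851422 0.16591525] [-2.93541808 -0.62895534 -2.98376147] 0.0427235845927986
-1.3 (array([-0.0011,  0.0028,  0.002 ]), array([ 0.0031,  0.0017, -0.0068])) (array([-0.001 ,  0.0026,  0.062 ]), array([ 0.0031,  0.0017, -0.0068]))
```

View pics/wrist2.png

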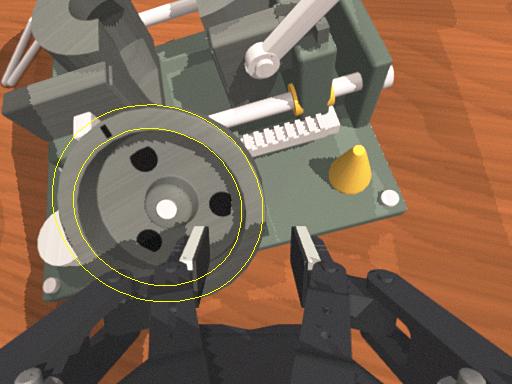

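View pics/scene2.png

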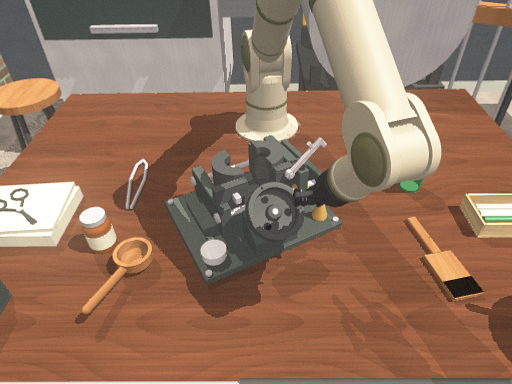

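```bash
cat > st.py <<'E'
from h import *
from cell import bot
import sys
s=bot.read_state(); print(round(s['time'],2),'q',s['qpos'].round(3),'F',s['wrist_force'].round(1),'T',s['wrist_torque'].round(2),'gap',round(s['finger_gap'],4))
R0=Ro.from_euler('xyz',s['tool_rot']).as_matrix()
d=s['tcp_pos']-W; print('wheel: standoff',round(d@ax,4),'r',round(np.linalg.norm(d-(d@ax)*ax),4),'phi',round(np.arctan2(d@e2,-(d@e1)),3),'tool-y phi',round(np.arctan2(R0[:,1]@e2,-(R0[:,1]@e1)),3),'ztilt',round(np.arccos(-R0[:,2]@ax),3))
if len(sys.argv)>1: print(rel(*wheelpose(*map(float,sys.argv[1:])),s))
E
python3 st.py -1.3 -.021
```

```text
3.65 q [-0.245  0.845 -0.097  1.433  0.175  1.52   1.395] F [-0.1 -0.3 -0.4] T [ 0.31 -0.52 -0.03] gap 0.0427
wheel: standoff 0.0426 r 0.0608 phi -1.311 tool-y phi -1.294 ztilt 0.004
(array([-0.0005,  0.002 ,  0.0637]), array([ 0.0027,  0.0032, -0.0059]))
```

```bash
python3 -m handwheel '[[0.5,-0.0005,0.002,0.02,0.002,0.003,-0.006],[0.5,-0.0005,0.002,0.04,0.002,0.003,-0.006],[0.5,-0.0005,0.002,0.055,0.002,0.003,-0.006],[0.5,-0.0005,0.002,0.0637,0.002,0.003,-0.006],[0.5,-0.0005,0.002,0.0637,0.002,0.003,-0.006],[0.5,-0.0005,0.002,0.0637,0.002,0.003,-0.006]]' 60; python3 st.py -1.3 -.021
```

```text
time: 4.25
tcp_pos: [0.59, 0.0731, 0.1146]
tool_rot: [-2.937, -0.633, -2.975]
wrist_force: [0.0, 0.1, -0.1]
finger_gap: 0.0428
4.25 q [-0.234  0.862 -0.1    1.557  0.188  1.386  1.381] F [ 0.   0.1 -0.1] T [ 0.31 -0.56 -0.04] gap 0.0428
wheel: standoff -0.0215 r 0.0636 phi -1.3 tool-y phi -1.301 ztilt 0.001
(array([ 0.    , -0.0006, -0.0005]), array([-0.0001, -0.0009,  0.0012]))
```

Spot on; now close.

```bash
python3 -m handwheel '[[0.1,0,0,0,0,0,0],[0.1,0,0,0,0,0,0],[0.1,0,0,0,0,0,0],[0.1,0,0,0,0,0,0],[0.1,0,0,0,0,0,0]]' 70; python3 st.py
python3 - <<'E'
from cell import optics
import cv2
cv2.imwrite('pics/wrist3.png',optics.get_image('wrist')['image'][:,:,::-1])
import numpy as np
for c in (0,1):
  print([[round(v,4) for v in (-.063*np.sin(t),-.063*(1-np.cos(t)),t)] for t in np.arange(1,9)*.13+0])
  break
E
```

```text
time: 4.75
tcp_pos: [0.5898, 0.0737, 0.1145]
tool_rot: [-2.938, -0.633, -2.974]
wrist_force: [3.9, 4.6, 4.9]
finger_gap: 0.0138
4.75 q [-0.234  0.862 -0.101  1.557  0.188  1.386  1.382] F [3.9 4.6 4.9] T [ 0.78 -0.36 -0.24] gap 0.0138
wheel: standoff -0.0215 r 0.0642 phi -1.301 tool-y phi -1.302 ztilt 0.0
[[np.float64(-0.0082), np.float64(-0.0005), np.float64(0.13)], [np.float64(-0.0162), np.float64(-0.0021), np.float64(0.26)], [np.float64(-0.024), np.float64(-0.0047), np.float64(0.39)], [np.float64(-0.0313), np.float64(-0.0083), np.float64(0.52)], [np.float64(-0.0381), np.float64(-0.0128), np.float64(0.65)], [np.float64(-0.0443), np.float64(-0.0182), np.float64(0.78)], [np.float64(-0.0497), np.float64(-0.0243), np.float64(0.91)], [np.float64(-0.0543), np.float64(-0.0311), np.float64(1.04)]]
```

View pics/wrist3.png

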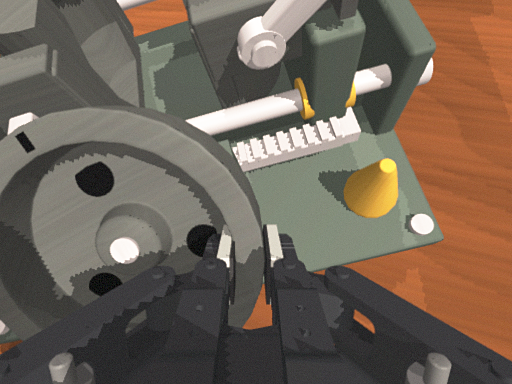

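```bash
python3 -m handwheel '[[0.1,-0.0082,-0.0005,0,0,0,0.13],[0.1,-0.0162,-0.0021,0,0,0,0.26],[0.1,-0.024,-0.0047,0,0,0,0.39],[0.1,-0.0313,-0.0083,0,0,0,0.52],[0.1,-0.0381,-0.0128,0,0,0,0.65],[0.1,-0.0443,-0.0182,0,0,0,0.78],[0.1,-0.0497,-0.0243,0,0,0,0.91],[0.1,-0.0543,-0.0311,0,0,0,1.04]]' 70; python3 st.py
```

```text
time: 5.6
tcp_pos: [0.6419, 0.0518, 0.0871]
tool_rot: [-2.498, -0.157, 2.279]
wrist_force: [1.8, 3.8, 5.5]
finger_gap: 0.0138
5.6 q [-0.369  0.955  0.23   1.447  0.013  1.385  0.582] F [1.8 3.8 5.5] T [ 0.89 -0.34 -0.27] gap 0.0138
wheel: standoff -0.0216 r 0.0641 phi -0.277 tool-y phi -0.257 ztilt 0.0
```

```bash
python3 -m handwheel '[[0.1,-0.0082,-0.0005,0,0,0,0.13],[0.1,-0.0162,-0.0021,0,0,0,0.26],[0.1,-0.024,-0.0047,0,0,0,0.39],[0.1,-0.0313,-0.0083,0,0,0,0.52],[0.1,-0.0381,-0.0128,0,0,0,0.65],[0.1,-0.0443,-0.0182,0,0,0,0.78],[0.1,-0.0497,-0.0243,0,0,0,0.91],[0.1,-0.0543,-0.0311,0,0,0,1.04]]' 70; python3 st.py;  python3 - <<'E'
from cell import optics
import cv2
im=optics.get_image('scene')['image'][:,:,::-1]
cv2.imwrite('pics/s3.png',cv2.resize(im[60:260,160:460],(800,533)))
E
```

```text
time: 6.4
tcp_pos: [0.6601, -0.0074, 0.0967]
tool_rot: [-2.639, 0.447, 1.408]
wrist_force: [2.5, 4.1, 2.0]
finger_gap: 0.0137
6.4 q [-0.457  1.017  0.569  1.431 -0.167  1.393 -0.179] F [2.5 4.1 2. ] T [ 1.11 -0.75 -0.37] gap 0.0137
wheel: standoff -0.0217 r 0.0629 phi 0.755 tool-y phi 0.783 ztilt 0.0
```

View pics/s3.png

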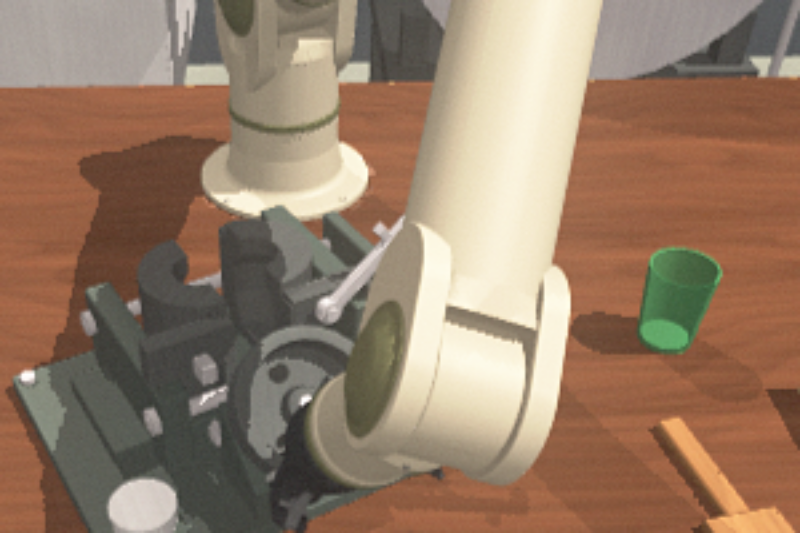

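```bash
python3 -m handwheel '[[0.1,-0.0082,-0.0005,0,0,0,0.13],[0.1,-0.0162,-0.0021,0,0,0,0.26],[0.1,-0.024,-0.0047,0,0,0,0.39],[0.1,-0.0313,-0.0083,0,0,0,0.52],[0.1,-0.0381,-0.0128,0,0,0,0.65],[0.1,-0.0443,-0.0182,0,0,0,0.78],[0.1,-0.0497,-0.0243,0,0,0,0.91],[0.1,-0.0543,-0.0311,0,0,0,1.04]]' 70; python3 st.py;  python3 - <<'E'
from cell import optics
import cv2
im=optics.get_image('scene')['image'][:,:,::-1]
cv2.imwrite('pics/s4.png',cv2.resize(im[60:260,160:460],(800,533)))
im=optics.get_image('top')['image'][:,:,::-1]
cv2.imwrite('pics/t4.png',cv2.resize(im[100:384,150:450],(600,568)))
E
```

```text
time: 7.25
tcp_pos: [0.6266, -0.0452, 0.1337]
tool_rot: [2.951, 0.635, 0.19]
wrist_force: [4.5, 4.5, 0.1]
finger_gap: 0.0139
7.25 q [-0.582  1.061  0.92   1.536 -0.352  1.403 -0.93 ] F [4.5 4.5 0.1] T [ 1.11 -1.3  -0.19] gap 0.0139
wheel: standoff -0.0217 r 0.0618 phi 1.807 tool-y phi 1.822 ztilt 0.001
```

View pics/s4.png

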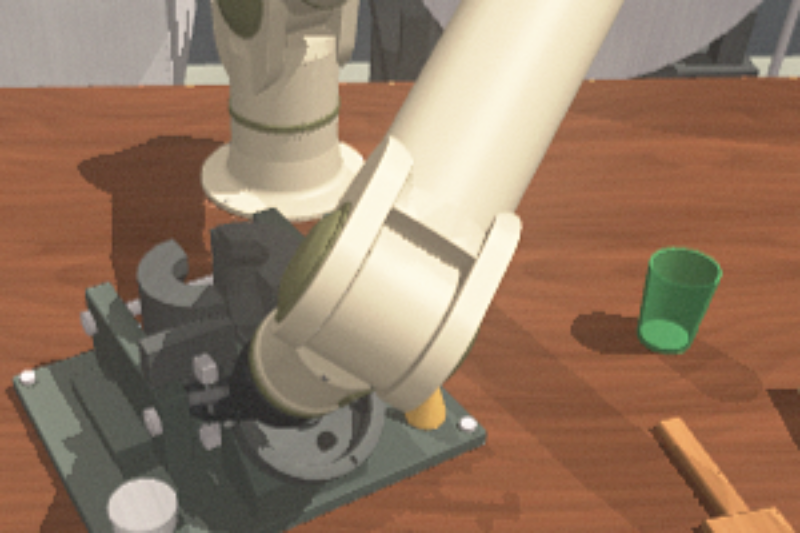

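View pics/t4.png

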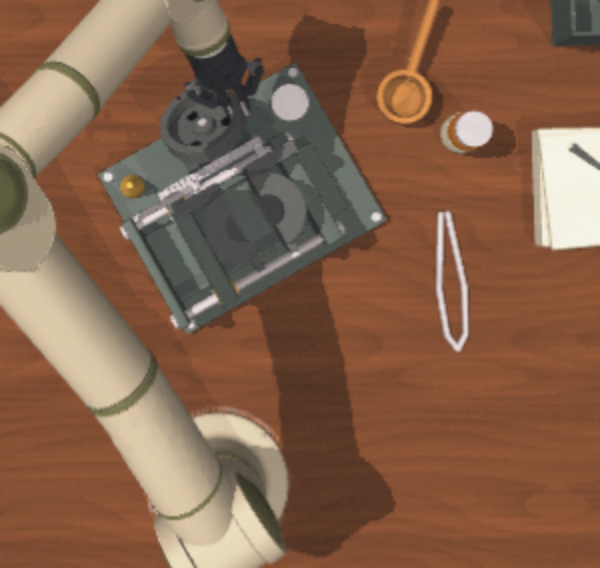

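```bash
python3 -m handwheel '[[0.5,0,0,0,0,0,0],[0.5,0,0,0,0,0,0],[0.5,0,0,0,0,0,0],[0.5,0,0,-0.03,0,0,0],[0.5,0.0,0.0,-0.065,0,0,0],[0.5,0.0188,-0.003,-0.07,0,0,-0.14],[0.5,0.018,-0.003,-0.07,0,0,-0.28],[0.5,0.026,-0.0056,-0.07,0,0,-0.42]]' 70; python3 st.py .5 .05; python3 st.py -1 .05
```

```text
time: 8.15
tcp_pos: [0.6821, -0.0169, 0.173]
tool_rot: [-3.004, 0.65, 0.727]
wrist_force: [-0.4, -0.9, -0.5]
finger_gap: 0.0429
8.15 q [-0.518  1.022  0.791  1.343 -0.259  1.547 -0.639] F [-0.4 -0.9 -0.5] T [ 0.32 -0.55  0.04] gap 0.0429
wheel: standoff 0.0475 r 0.0629 phi 1.402 tool-y phi 1.393 ztilt 0.003
(array([ 0.0496, -0.0234, -0.0026]), array([-0.0017,  0.0021, -0.8932]))
8.15 q [-0.518  1.022  0.791  1.343 -0.259  1.547 -0.639] F [-0.4 -0.9 -0.5] T [ 0.32 -0.55  0.04] gap 0.0429
wheel: standoff 0.0475 r 0.0629 phi 1.402 tool-y phi 1.393 ztilt 0.003
(array([ 0.0434, -0.1091, -0.0025]), array([-3.3000e-03,  5.0000e-04, -2.3932e+00]))
```

```bash
python3 -m handwheel '[[0.5,0.017,-0.0023,0,0,0,-0.28],[0.5,0.0333,-0.0095,0,0,0,-0.56],[0.5,0.0333,-0.0095,0,0,0,-0.56],[0.5,0.0333,-0.0095,0,0,0,-0.56],[0.5,0.0567,-0.0355,0,0,0,-1.12],[0.5,0.0567,-0.0355,0,0,0,-1.12],[0.5,0.0567,-0.0355,0,0,0,-1.12],[0.5,0.0567,-0.0355,0,0,0,-1.12]]' 70; python3 st.py -.85 .04; python3 st.py -1.3 .04
```

```text
time: 8.95
tcp_pos: [0.6947, 0.0415, 0.1419]
tool_rot: [-2.497, 0.166, 1.858]
wrist_force: [-0.3, -0.5, 0.9]
finger_gap: 0.0428
8.95 q [-0.419  0.983  0.421  1.281 -0.082  1.545  0.197] F [-0.3 -0.5  0.9] T [ 0.31 -0.57 -0.02] gap 0.0428
wheel: standoff 0.0469 r 0.063 phi 0.273 tool-y phi 0.272 ztilt 0.003
(array([ 0.0568, -0.0357,  0.007 ]), array([-0.003 , -0.0012, -1.1221]))
8.95 q [-0.419  0.983  0.421  1.281 -0.082  1.545  0.197] F [-0.3 -0.5  0.9] T [ 0.31 -0.57 -0.02] gap 0.0428
wheel: standoff 0.0469 r 0.063 phi 0.273 tool-y phi 0.272 ztilt 0.003
(array([ 0.063 , -0.0631,  0.0071]), array([-0.0028, -0.0019, -1.5721]))
```

```bash
python3 -m handwheel '[[0.5,0.017,-0.0023,0,0,0,-0.28],[0.5,0.0333,-0.0095,0,0,0,-0.56],[0.5,0.0333,-0.0095,0,0,0,-0.56],[0.5,0.0333,-0.0095,0,0,0,-0.56],[0.5,0.0567,-0.0355,0,0,0,-1.12],[0.5,0.0567,-0.0355,0,0,0,-1.12],[0.5,0.0567,-0.0355,0,0,0,-1.12],[0.5,0.0567,-0.0355,0,0,0,-1.12]]' 70; python3 st.py -1.35 .0
```

```text
time: 9.75
tcp_pos: [0.651, 0.0906, 0.1536]
tool_rot: [-2.665, -0.479, 2.803]
wrist_force: [0.3, -0.1, 0.0]
finger_gap: 0.0423
9.75 q [-0.325  0.892  0.069  1.366  0.093  1.531  1.052] F [ 0.3 -0.1  0. ] T [ 0.32 -0.57 -0.01] gap 0.0423
wheel: standoff 0.0473 r 0.0631 phi -0.844 tool-y phi -0.848 ztilt 0.002
(array([ 0.0305, -0.0078,  0.0474]), array([-0.0011, -0.0022, -0.5024]))
```

```bash
python3 -m handwheel '[[0.5,0.016,-0.002,0.005,0,0,-0.25],[0.5,0.0305,-0.0078,0.01,-0.001,-0.002,-0.502],[0.5,0.0305,-0.0078,0.015,-0.001,-0.002,-0.502],[0.5,0.0305,-0.0078,0.02,-0.001,-0.002,-0.502],[0.5,0.0305,-0.0078,0.045,-0.001,-0.002,-0.502],[0.5,0.0305,-0.0078,0.069,-0.001,-0.002,-0.502],[0.5,0.0305,-0.0078,0.069,-0.001,-0.002,-0.502],[0.1,0.0305,-0.0078,0.069,-0.001,-0.002,-0.502]]' 70; python3 st.py -1.35 -.0215
```

```text
time: 10.55
tcp_pos: [0.588, 0.0725, 0.1165]
tool_rot: [-2.968, -0.641, -2.923]
wrist_force: [0.4, 0.3, 0.0]
finger_gap: 0.0294
10.55 q [-0.241  0.858 -0.088  1.562  0.181  1.383  1.431] F [0.4 0.3 0. ] T [ 0.25 -0.57 -0.04] gap 0.0294
wheel: standoff -0.0212 r 0.0633 phi -1.344 tool-y phi -1.343 ztilt 0.001
(array([ 0.0004, -0.0003,  0.0003]), array([ 0.0002, -0.0006, -0.0067]))
```

```bash
python3 -m handwheel '[[0.1,0,0,0,0,0,0],[0.1,0,0,0,0,0,0],[0.1,0,0,0,0,0,0]]' 70
python3 -m handwheel '[[0.1,-0.0082,-0.0005,0,0,0,0.13],[0.1,-0.0162,-0.0021,0,0,0,0.26],[0.1,-0.024,-0.0047,0,0,0,0.39],[0.1,-0.0313,-0.0083,0,0,0,0.52],[0.1,-0.0381,-0.0128,0,0,0,0.65],[0.1,-0.0443,-0.0182,0,0,0,0.78],[0.1,-0.0497,-0.0243,0,0,0,0.91],[0.1,-0.0543,-0.0311,0,0,0,1.04]]' 70; python3 st.py
```

```text
time: 10.85
tcp_pos: [0.5887, 0.0737, 0.117]
tool_rot: [-2.969, -0.638, -2.922]
wrist_force: [3.0, 2.8, 5.9]
finger_gap: 0.0133
time: 11.65
tcp_pos: [0.6411, 0.0541, 0.0887]
tool_rot: [-2.506, -0.181, 2.314]
wrist_force: [0.8, 2.8, 4.4]
finger_gap: 0.0133
11.65 q [-0.378  0.953  0.242  1.45   0.004  1.383  0.629] F [0.8 2.8 4.4] T [ 0.51 -0.16 -0.03] gap 0.0133
wheel: standoff -0.0201 r 0.0641 phi -0.315 tool-y phi -0.299 ztilt 0.002
```

```bash
python3 -m handwheel '[[0.1,-0.0082,-0.0005,0,0,0,0.13],[0.1,-0.0162,-0.0021,0,0,0,0.26],[0.1,-0.024,-0.0047,0,0,0,0.39],[0.1,-0.0313,-0.0083,0,0,0,0.52],[0.1,-0.0381,-0.0128,0,0,0,0.65],[0.1,-0.0443,-0.0182,0,0,0,0.78],[0.1,-0.0497,-0.0243,0,0,0,0.91],[0.1,-0.0543,-0.0311,0,0,0,1.04]]' 70; python3 st.py
```

```text
time: 12.45
tcp_pos: [0.6613, -0.0047, 0.0968]
tool_rot: [-2.624, 0.425, 1.448]
wrist_force: [2.0, 3.7, 3.0]
finger_gap: 0.0132
12.45 q [-0.464  1.02   0.58   1.428 -0.178  1.395 -0.131] F [2.  3.7 3. ] T [ 0.76 -0.41 -0.12] gap 0.0132
wheel: standoff -0.0203 r 0.063 phi 0.715 tool-y phi 0.74 ztilt 0.003
```

```bash
python3 -m handwheel '[[0.1,-0.0082,-0.0005,0,0,0,0.13],[0.1,-0.0162,-0.0021,0,0,0,0.26],[0.1,-0.024,-0.0047,0,0,0,0.39],[0.1,-0.0313,-0.0083,0,0,0,0.52],[0.1,-0.0381,-0.0128,0,0,0,0.65],[0.1,-0.0443,-0.0182,0,0,0,0.78],[0.1,-0.0497,-0.0243,0,0,0,0.91],[0.1,-0.0543,-0.0311,0,0,0,1.04]]' 70; python3 st.py;  python3 - <<'E'
from cell import optics
import cv2
im=optics.get_image('top')['image'][:,:,::-1]
cv2.imwrite('pics/t5.png',cv2.resize(im[125:275,190:350],(640,600),interpolation=cv2.INTER_CUBIC))
E
```

```text
time: 13.25
tcp_pos: [0.6294, -0.0444, 0.1333]
tool_rot: [2.982, 0.64, 0.241]
wrist_force: [3.3, 3.2, 1.5]
finger_gap: 0.0137
13.25 q [-0.585  1.068  0.932  1.53  -0.363  1.408 -0.881] F [3.3 3.2 1.5] T [ 0.84 -0.79 -0.05] gap 0.0137
wheel: standoff -0.0203 r 0.0618 phi 1.765 tool-y phi 1.78 ztilt 0.003
```

View pics/t5.png

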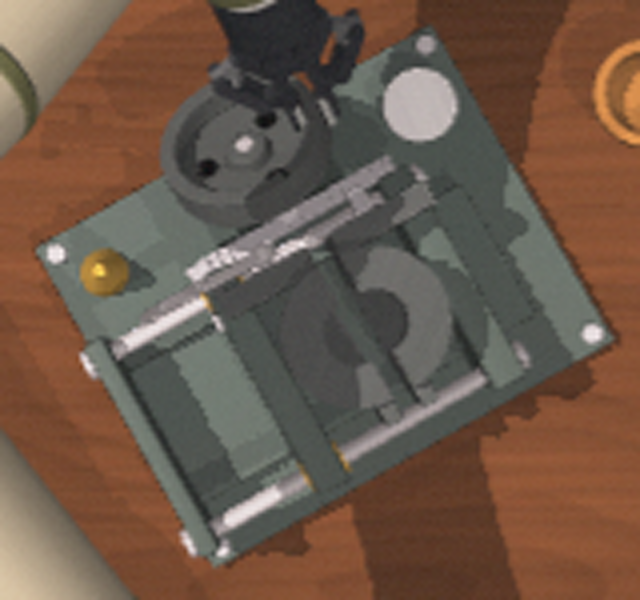

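```bash
python3 -m handwheel '[[0.5,0,0,0,0,0,0],[0.5,0,0,0,0,0,0],[0.5,0,0,0,0,0,0],[0.5,0,0,-0.03,0,0,0],[0.5,0.0,0.0,-0.065,0,0,0],[0.5,0.009,-0.001,-0.07,0,0,-0.14],[0.5,0.018,-0.003,-0.07,0,0,-0.28],[0.5,0.026,-0.0056,-0.07,0,0,-0.42]]' 70; python3 st.py -1.2 .048
```

```text
time: 14.1
tcp_pos: [0.6846, -0.0144, 0.1716]
tool_rot: [-2.973, 0.641, 0.781]
wrist_force: [-0.7, -0.3, 0.5]
finger_gap: 0.0429
14.1 q [-0.522  1.029  0.801  1.337 -0.27   1.55  -0.59 ] F [-0.7 -0.3  0.5] T [ 0.31 -0.52  0.05] gap 0.0429
wheel: standoff 0.0485 r 0.0627 phi 1.343 tool-y phi 1.35 ztilt 0.0
(array([ 0.0347, -0.1149,  0.0005]), array([ 3.0000e-04, -4.0000e-04, -2.5496e+00]))
```

```bash
python3 -m handwheel '[[0.5,0.017,-0.0023,0,0,0,-0.28],[0.5,0.0333,-0.0095,0,0,0,-0.56],[0.5,0.0333,-0.0095,0,0,0,-0.56],[0.5,0.0333,-0.0095,0,0,0,-0.56],[0.5,0.0567,-0.0355,0,0,0,-1.12],[0.5,0.0567,-0.0355,0,0,0,-1.12],[0.5,0.0567,-0.0355,0,0,0,-1.12],[0.5,0.0567,-0.0355,0,0,0,-1.12]]' 70; python3 st.py -1 .048
```

```text
time: 14.9
tcp_pos: [0.6947, 0.0447, 0.1423]
tool_rot: [-2.494, 0.14, 1.892]
wrist_force: [-0.3, -0.2, -0.5]
finger_gap: 0.0427
14.9 q [-0.427  0.984  0.433  1.282 -0.092  1.544  0.244] F [-0.3 -0.2 -0.5] T [ 0.3  -0.58 -0.04] gap 0.0427
wheel: standoff 0.0482 r 0.0633 phi 0.225 tool-y phi 0.229 ztilt 0.0
(array([ 0.0591, -0.0422,  0.0003]), array([-2.0000e-04, -4.0000e-04, -1.2293e+00]))
```

```bash
python3 -m handwheel '[[0.5,0.017,-0.0023,0,0,0,-0.28],[0.5,0.0333,-0.0095,0,0,0,-0.56],[0.5,0.0333,-0.0095,0,0,0,-0.56],[0.5,0.0333,-0.0095,0,0,0,-0.56],[0.5,0.0567,-0.0355,0,0,0,-1.12],[0.5,0.0567,-0.0355,0,0,0,-1.12],[0.5,0.0567,-0.0355,0,0,0,-1.12],[0.5,0.0567,-0.0355,0,0,0,-1.12]]' 70; python3 st.py -1.3 -.0215
```

```text
time: 15.7
tcp_pos: [0.6494, 0.0921, 0.1557]
tool_rot: [-2.688, -0.497, 2.848]
wrist_force: [0.6, 0.3, 0.2]
finger_gap: 0.0426
15.7 q [-0.333  0.888  0.08   1.371  0.085  1.528  1.1  ] F [0.6 0.3 0.2] T [ 0.28 -0.54 -0.01] gap 0.0426
wheel: standoff 0.0485 r 0.0635 phi -0.886 tool-y phi -0.89 ztilt 0.0
(array([ 0.0254, -0.0058,  0.07  ]), array([ 3.000e-04,  1.000e-04, -4.095e-01]))
```

```bash
python3 -m handwheel '[[0.5,0.013,-0.0015,0.005,0,0,-0.205],[0.5,0.0254,-0.0058,0.01,0,0,-0.41],[0.5,0.0254,-0.0058,0.015,0,0,-0.41],[0.5,0.0254,-0.0058,0.035,0,0,-0.41],[0.5,0.0254,-0.0058,0.055,0,0,-0.41],[0.5,0.0254,-0.0058,0.07,0,0,-0.41],[0.5,0.0254,-0.0058,0.07,0,0,-0.41],[0.1,0.0254,-0.0058,0.07,0,0,-0.41]]' 70; python3 -m handwheel '[[0.1,0,0,0,0,0,0],[0.1,0,0,0,0,0,0],[0.1,0,0,0,0,0,0]]' 70;python3 st.py -1.3 -.0215
```

```text
time: 16.5
tcp_pos: [0.5905, 0.0729, 0.1147]
tool_rot: [-2.933, -0.631, -2.984]
wrist_force: [0.3, -0.6, 0.5]
finger_gap: 0.0293
time: 16.8
tcp_pos: [0.5909, 0.0741, 0.1151]
tool_rot: [-2.934, -0.629, -2.982]
wrist_force: [2.0, 4.0, 3.3]
finger_gap: 0.0135
16.8 q [-0.264  0.86  -0.048  1.558  0.159  1.377  1.407] F [2.  4.  3.3] T [ 0.81 -0.39 -0.28] gap 0.0135
wheel: standoff -0.0203 r 0.0642 phi -1.291 tool-y phi -1.294 ztilt 0.002
(array([ 0.0006, -0.0012,  0.0012]), array([ 0.0008,  0.002 , -0.0058]))
```

```bash
python3 -m handwheel '[[0.1,-0.0082,-0.0005,0,0,0,0.13],[0.1,-0.0162,-0.0021,0,0,0,0.26],[0.1,-0.024,-0.0047,0,0,0,0.39],[0.1,-0.0313,-0.0083,0,0,0,0.52],[0.1,-0.0381,-0.0128,0,0,0,0.65],[0.1,-0.0443,-0.0182,0,0,0,0.78],[0.1,-0.0497,-0.0243,0,0,0,0.91],[0.1,-0.0543,-0.0311,0,0,0,1.04]]' 70; python3 st.py;python3 - <<'E'
from cell import optics
import cv2
im=optics.get_image('wrist')['image'][:,:,::-1]
cv2.imwrite('pics/w6.png',im)
E
```

```text
time: 17.6
tcp_pos: [0.6429, 0.0518, 0.088]
tool_rot: [-2.499, -0.152, 2.273]
wrist_force: [1.2, 3.4, 3.1]
finger_gap: 0.0133
17.6 q [-0.395  0.96   0.283  1.448 -0.021  1.383  0.609] F [1.2 3.4 3.1] T [ 0.81 -0.32 -0.26] gap 0.0133
wheel: standoff -0.0204 r 0.0641 phi -0.27 tool-y phi -0.25 ztilt 0.002
```

View pics/w6.png

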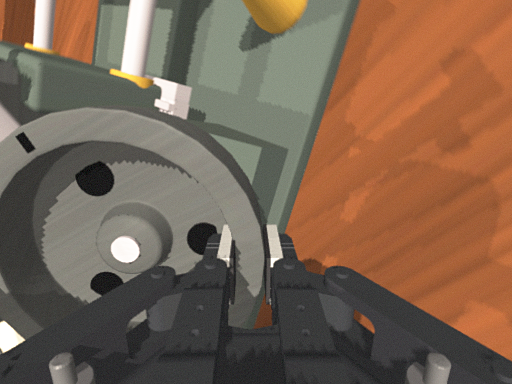

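```bash
python3 -m handwheel '[[0.1,-0.0044,-0.0002,0,0,0,0.07],[0.1,-0.0088,-0.0006,0,0,0,0.14],[0.1,-0.0131,-0.0014,0,0,0,0.21],[0.1,-0.0174,-0.0025,0,0,0,0.28],[0.1,-0.0216,-0.0038,0,0,0,0.35],[0.1,-0.0257,-0.0055,0,0,0,0.42],[0.1,-0.0297,-0.0074,0,0,0,0.49],[0.1,-0.0335,-0.0096,0,0,0,0.56]]' 90; python3 st.py
```

```text
time: 18.45
tcp_pos: [0.6591, 0.0211, 0.0885]
tool_rot: [-2.507, 0.186, 1.828]
wrist_force: [2.9, 4.7, 3.1]
finger_gap: 0.0129
18.45 q [-0.44   1.003  0.463  1.423 -0.119  1.392  0.201] F [2.9 4.7 3.1] T [ 0.92 -0.68 -0.39] gap 0.0129
wheel: standoff -0.0204 r 0.0635 phi 0.282 tool-y phi 0.307 ztilt 0.003
```

```bash
python3 -m handwheel '[[0.1,-0.0025,-0.0001,0,0,0,0.04],[0.1,-0.005,-0.0002,0,0,0,0.08],[0.1,-0.0075,-0.0005,0,0,0,0.12],[0.1,-0.01,-0.0008,0,0,0,0.16]]' 90; python3 st.py
```

```text
time: 18.85
tcp_pos: [0.661, 0.0115, 0.0907]
tool_rot: [-2.538, 0.278, 1.695]
wrist_force: [2.3, 5.4, 2.1]
finger_gap: 0.0131
18.85 q [-0.453  1.012  0.515  1.422 -0.147  1.394  0.086] F [2.3 5.4 2.1] T [ 1.02 -0.74 -0.29] gap 0.0131
wheel: standoff -0.0204 r 0.0633 phi 0.44 tool-y phi 0.466 ztilt 0.003
```

```bash
python3 -m handwheel '[[0.1,-0.0025,-0.0001,0,0,0,0.04],[0.1,-0.005,-0.0002,0,0,0,0.08],[0.1,-0.0063,-0.0003,0,0,0,0.1],[0.1,-0.0063,-0.0003,0,0,0,0.1]]' 90; python3 st.py;python3 - <<'E'
from cell import optics
import cv2
im=optics.get_image('top')['image'][:,:,::-1]
cv2.imwrite('pics/t7.png',cv2.resize(im[125:275,190:350],(640,600),interpolation=cv2.INTER_CUBIC))
E
```

```text
time: 19.25
tcp_pos: [0.6615, 0.0053, 0.0927]
tool_rot: [-2.564, 0.334, 1.609]
wrist_force: [4.0, 4.6, 2.2]
finger_gap: 0.0129
19.25 q [-0.461  1.018  0.548  1.424 -0.165  1.395  0.014] F [4.  4.6 2.2] T [ 0.82 -0.83 -0.33] gap 0.0129
wheel: standoff -0.0204 r 0.0632 phi 0.543 tool-y phi 0.566 ztilt 0.003
```

View pics/t7.png

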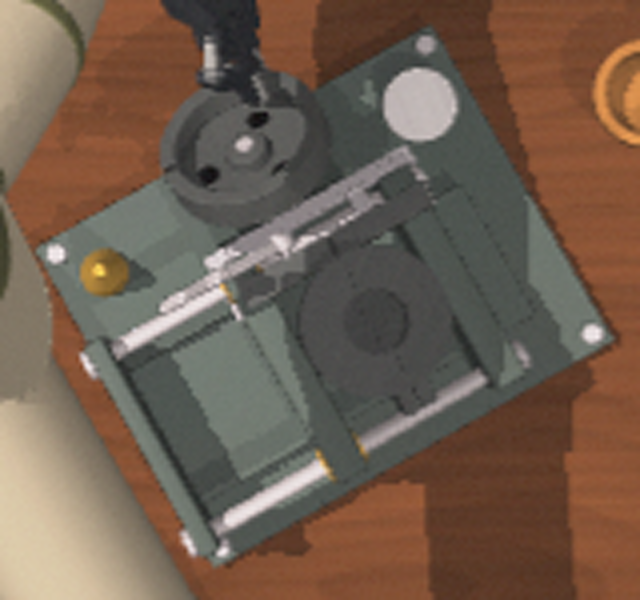

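```bash
python3 -m handwheel '[[0.1,-0.0025,-0.0001,0,0,0,0.04],[0.1,-0.005,-0.0002,0,0,0,0.08],[0.1,-0.0063,-0.0003,0,0,0,0.1],[0.1,-0.0063,-0.0003,0,0,0,0.1]]' 90; python3 st.py
```

```text
time: 19.7
tcp_pos: [0.6616, 0.0016, 0.0941]
tool_rot: [-2.595, 0.384, 1.521]
wrist_force: [4.3, 7.9, -0.8]
finger_gap: 0.013
19.7 q [-0.47   1.024  0.579  1.426 -0.184  1.396 -0.057] F [ 4.3  7.9 -0.8] T [ 2.14 -0.83  0.02] gap 0.013
wheel: standoff -0.0204 r 0.0631 phi 0.606 tool-y phi 0.662 ztilt 0.004
```

```bash
python3 -m handwheel '[[0.1,-0.0025,-0.0001,0,0,0,0.04],[0.1,-0.005,-0.0002,0,0,0,0.08],[0.1,-0.0063,-0.0003,0,0,0,0.1],[0.1,-0.0063,-0.0003,0,0,0,0.1]]' 90; python3 st.py
```

```text
time: 20.1
tcp_pos: [0.6614, 0.0007, 0.0947]
tool_rot: [-2.632, 0.427, 1.43]
wrist_force: [5.5, 19.8, -5.7]
finger_gap: 0.0128
20.1 q [-0.48   1.029  0.607  1.429 -0.206  1.396 -0.129] F [ 5.5 19.8 -5.7] T [ 4.2  -1.42 -0.62] gap 0.0128
wheel: standoff -0.0203 r 0.0628 phi 0.623 tool-y phi 0.756 ztilt 0.008
```

```bash
python3 -m handwheel '[[0.5,0,0,0,0,0,0],[0.5,0,0,0,0,0,0],[0.5,0,0,0,0,0,0],[0.5,0,0,-0.03,0,0,0],[0.5,0.0,0.0,-0.075,0,0,0],[0.5,0,0,-0.12,0,0,0],[0.5,0,0,-0.16,0,0,0],[0.5,0,0,-0.2,0,0,0]]' 60; python3 st.py;python3 - <<'E'
from cell import optics
import cv2
im=optics.get_image('top')['image'][:,:,::-1]
cv2.imwrite('pics/t8.png',cv2.resize(im[150:250,220:340],(720,600),interpolation=cv2.INTER_CUBIC))
cv2.imwrite('pics/w8.png',optics.get_image('wrist')['image'][:,:,::-1])
E
```

```text
time: 20.9
tcp_pos: [0.7679, 0.0516, 0.2569]
tool_rot: [-2.632, 0.44, 1.423]
wrist_force: [1.1, 1.0, -0.9]
finger_gap: 0.0426
20.9 q [-0.427  1.026  0.604  0.943 -0.172  1.863 -0.189] F [ 1.1  1.  -0.9] T [ 0.36 -0.65  0.03] gap 0.0426
wheel: standoff 0.1801 r 0.0623 phi 0.772 tool-y phi 0.768 ztilt 0.001
```

View pics/t8.png

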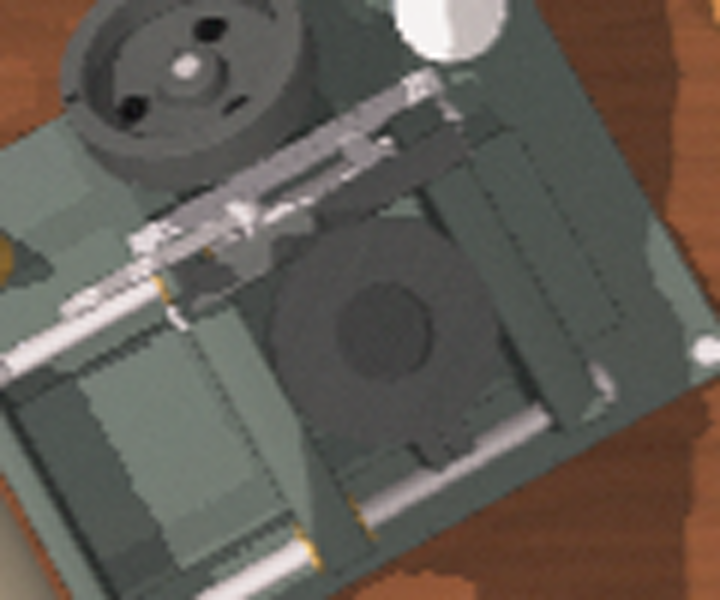

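View pics/w8.png

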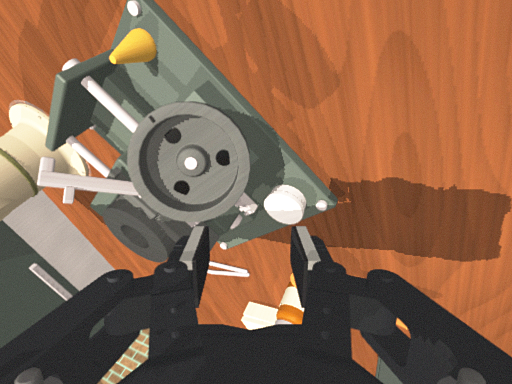

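```bash
cat > lt.py <<'E'
from h import *
from cell import bot
import sys
def latchpose(ang,dz=0,r=.105):
    tip=f([-.051,-.015+r*np.cos(ang),.15+r*np.sin(ang)])
    return tip+[0,0,dz-.0187], np.array([[0,0,0.]]*3)
RD=Ro.from_euler('xyz',[np.pi,0,p[2]+np.pi+np.pi/2]).as_matrix()
s=bot.read_state(); print(round(s['time'],2),'q',s['qpos'].round(3),'F',s['wrist_force'].round(1),'gap',round(s['finger_gap'],4),s['tcp_pos'].round(4),s['tool_rot'].round(3))
a=list(map(float,sys.argv[1:]))
pos=latchpose(a[0],a[1] if len(a)>1 else 0)[0]; print('target',pos.round(4)); print(rel(pos,RD,s))
E
python3 lt.py 2.44 .2
```

```text
21.0 q [-0.425  1.023  0.603  0.937 -0.172  1.858 -0.19 ] F [-0.6  0.7  1.5] gap 0.0429 [0.7715 0.0513 0.259 ] [-2.644  0.438  1.421]
target [0.491  0.0574 0.3991]
(array([-0.0918, -0.2978,  0.0345]), array([-0.6151,  0.2549, -0.7381]))
```

```bash
python3 -m handwheel '[[0.4,-0.04,-0.12,-0.05,-0.3,0.12,-0.36],[0.4,-0.0918,-0.2978,0.0345,-0.615,0.255,-0.738],[0.4,-0.0918,-0.2978,0.0345,-0.615,0.255,-0.738],[0.4,-0.0918,-0.2978,0.0345,-0.615,0.255,-0.738],[0.4,-0.0918,-0.2978,0.0345,-0.615,0.255,-0.738],[0.4,-0.0918,-0.2978,0.0345,-0.615,0.255,-0.738],[0.4,-0.0918,-0.2978,0.0345,-0.615,0.255,-0.738],[0.4,-0.0918,-0.2978,0.0345,-0.615,0.255,-0.738]]' 40; python3 lt.py 2.44 .07
```

```text
time: 21.8
tcp_pos: [0.4845, 0.0555, 0.4004]
tool_rot: [-3.136, -0.009, 2.07]
wrist_force: [0.6, 0.8, 0.5]
finger_gap: 0.0342
21.8 q [-0.607  0.141  0.446  1.91  -0.074  1.113  0.368] F [0.6 0.8 0.5] gap 0.0342 [0.4845 0.0555 0.4004] [-3.136 -0.009  2.07 ]
target [0.491  0.0574 0.2691]
(array([-0.0026,  0.0074,  0.1312]), array([-0.0059, -0.0085, -0.0041]))
```

```bash
python3 -m handwheel '[[0.4,-0.0026,0.0074,0.05,-0.006,-0.008,-0.004],[0.4,-0.0026,0.0074,0.1,-0.006,-0.008,-0.004],[0.4,-0.0026,0.0074,0.131,-0.006,-0.008,-0.004],[0.4,-0.0026,0.0074,0.131,-0.006,-0.008,-0.004]]' 40; python3 lt.py 2.44 0;python3 - <<'E'
from h import *
from cell import optics
import cv2
for n,(x0,y0,w,h) in {"wrist":(0,0,512,384),"top":(190,125,160,120),"scene":(180,90,200,150)}.items():
    d=optics.get_image(n); im=d['image'][:,:,::-1]; k=800/w if n!='wrist' else 1.5
    cr=cv2.resize(im[y0:y0+h,x0:x0+w],(int(w*k),int(h*k)),interpolation=cv2.INTER_CUBIC)
    pv=np.array([-.051,-.015,.15]); dr=np.array([0,np.cos(2.44),np.sin(2.44)])
    q=((proj(d,f([pv,pv+.105*dr,pv+.12*dr]))-[x0,y0]+.5)*k).round().astype(int)
    cv2.polylines(cr,[q.reshape(-1,1,2)],False,(255,0,255),1); cv2.circle(cr,tuple(map(int,q[1])),4,(0,0,255),1)
    cv2.imwrite(f'pics/{n}9.png',cr)
E
```

```text
time: 22.2
tcp_pos: [0.4921, 0.0588, 0.2633]
tool_rot: [-3.128, 0.001, 2.074]
wrist_force: [-0.0, 0.5, 0.1]
finger_gap: 0.0337
22.2 q [-0.555  0.305  0.415  2.088 -0.163  0.793  0.462] F [-0.   0.5  0.1] gap 0.0337 [0.4921 0.0588 0.2633] [-3.128e+00  1.000e-03  2.074e+00]
target [0.491  0.0574 0.1991]
(array([-0.0007, -0.0008,  0.0642]), array([-0.0137,  0.001 , -0.0003]))
```

View pics/wrist9.png

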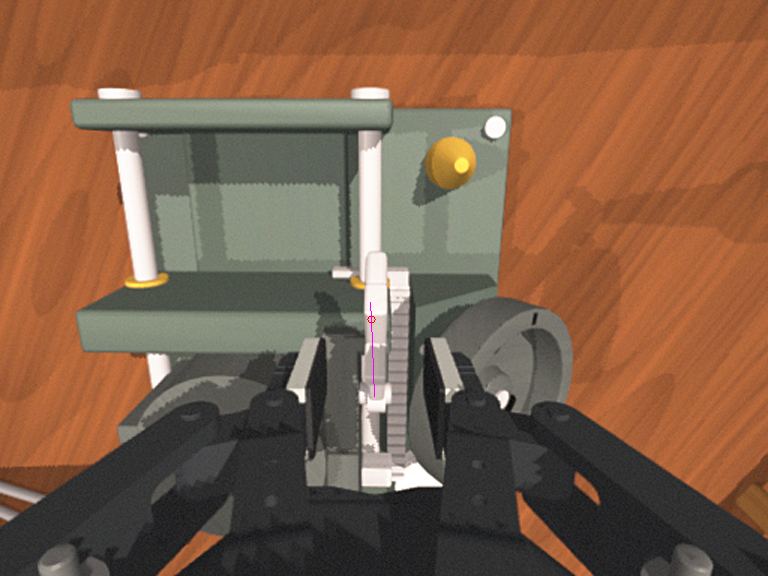

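View pics/scene9.png

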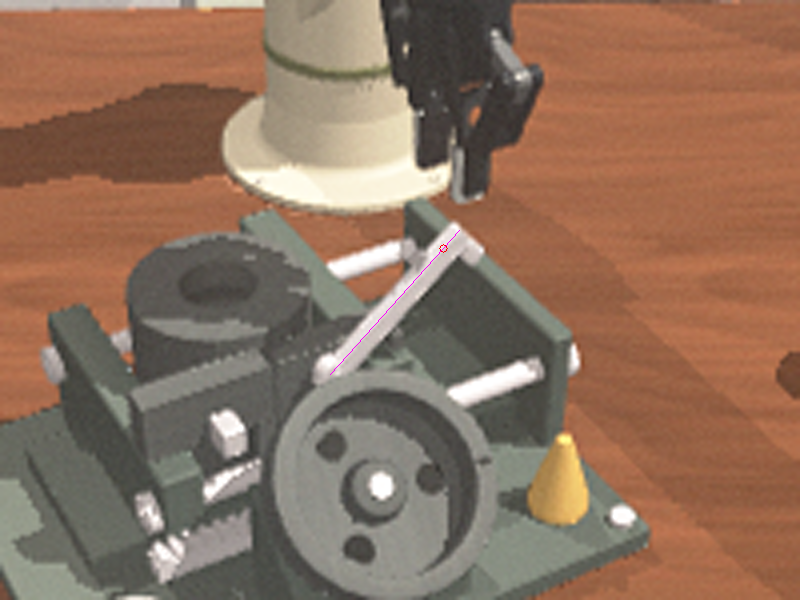

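Run:
```python
from h import *
from cell import optics,bot
import cv2
d=optics.get_image('wrist'); im=d['image'][:,:,::-1]
k=1.5; cr=cv2.resize(im,(768,576),interpolation=cv2.INTER_CUBIC)
pv=np.array([-.051,-.015,.15]); dr=np.array([0,np.cos(2.44),np.sin(2.44)]); n=np.array([0,dr[2],-dr[1]]) # latched-lower edge dir when latched: -z -> 
def L(u,v,c,x=-.051):
    q=((proj(d,f([x,*(pv+u*dr+v*n)[1:]]))+.5)*k)[0].round().astype(int); cv2.circle(cr,tuple(map(int,q)),4,c,1)
for u in (0,.03,.06,.09,.12): L(u,0,(255,0,255))
L(.089,.026,(0,255,0)); L(.113,-.026,(0,255,255))
for P in ([-.051,.059,.142],[-.16,-.2,.02],[.16,-.2,.02]):
    q=((proj(d,f(P))+.5)*k)[0].round().astype(int); cv2.circle(cr,tuple(map(int,q)),5,(255,0,0),2); print(P,q)
th=np.linspace(0,2*np.pi,60)
q=((proj(d,np.array([W+.07*(np.cos(t)*e1+np.sin(t)*e2) for t in th]))+.5)*k).round().astype(int)
cv2.polylines(cr,[q.reshape(-1,1,2)],False,(0,255,255),1)
cv2.imwrite('pics/w10.png',cr)
print(bot.read_state()['tcp_pos'])
```

```text
[-0.051, 0.059, 0.142] [368 475]
[-0.16, -0.2, 0.02] [501 109]
[0.16, -0.2, 0.02] [115 110]
[0.49587041 0.05944478 0.26876065]
```

View pics/w10.png

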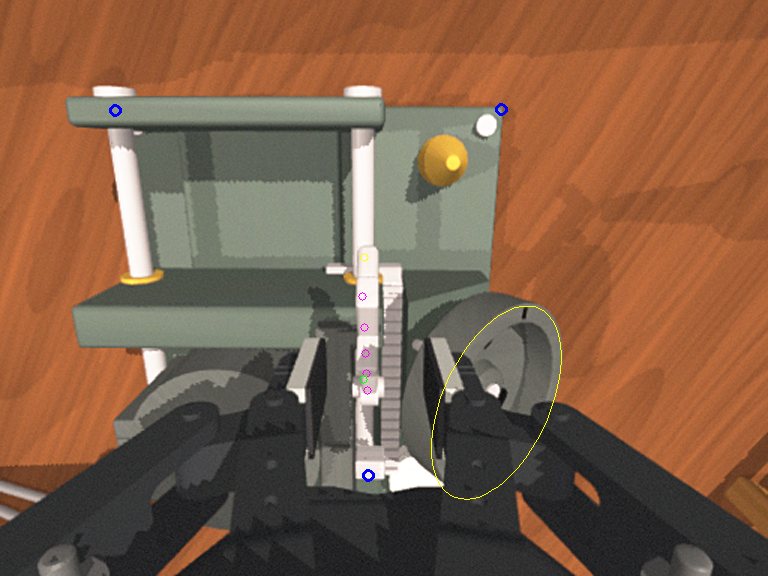

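View pics/top9.png

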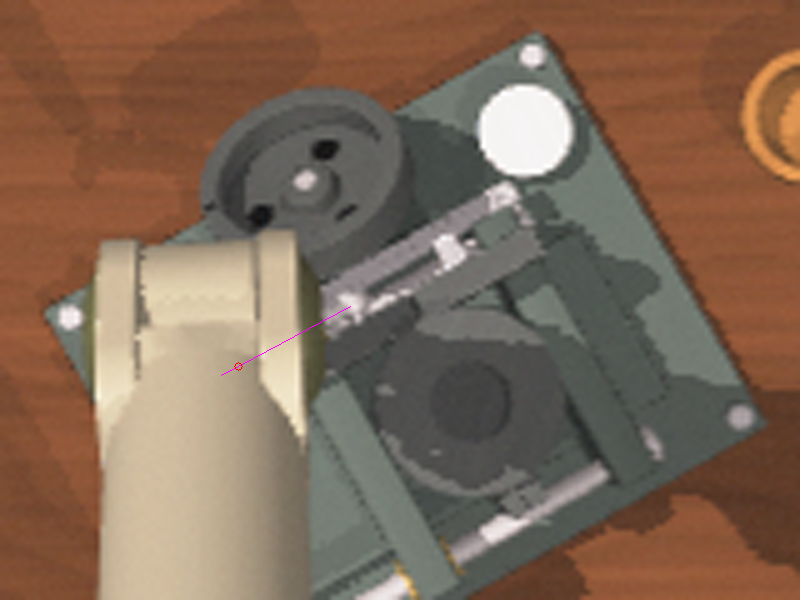

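```bash
python3 lt.py 2.44 0
```

```text
22.4 q [-0.557  0.297  0.417  2.081 -0.162  0.796  0.461] F [0.  0.  0.2] gap 0.034 [0.4959 0.0594 0.2688] [-3.139e+00  3.000e-03  2.075e+00]
target [0.491  0.0574 0.1991]
(array([ 0.0007, -0.0051,  0.0697]), array([-0.0025,  0.0029,  0.0002]))
```

```bash
python3 -m handwheel '[[0.4,0.0007,-0.004,0.02,-0.002,0.003,0],[0.4,0.0007,-0.004,0.045,-0.002,0.003,0],[0.4,0.0007,-0.004,0.0697,-0.002,0.003,0],[0.4,0.0007,-0.004,0.0697,-0.002,0.003,0],[0.4,0.0007,-0.004,0.0697,-0.002,0.003,0]]' 40; python3 lt.py 2.44 0;python3 - <<'E'
from cell import optics
import cv2
cv2.imwrite('pics/w11.png',optics.get_image('wrist')['image'][:,:,::-1])
cv2.imwrite('pics/s11.png',cv2.resize(optics.get_image('scene')['image'][90:240,180:380,::-1],(800,600),interpolation=cv2.INTER_CUBIC))
E
```

```text
time: 22.9
tcp_pos: [0.4915, 0.058, 0.199]
tool_rot: [-3.141, -0.0, 2.075]
wrist_force: [0.0, 0.5, 0.2]
finger_gap: 0.0343
22.9 q [-0.503  0.391  0.367  2.166 -0.237  0.622  0.537] F [0.  0.5 0.2] gap 0.0343 [0.4915 0.058  0.199 ] [-3.141 -0.     2.075]
target [0.491  0.0574 0.1991]
(array([-0.0003, -0.0008, -0.0001]), array([-0.001 , -0.0005,  0.0006]))
```

View pics/w11.png

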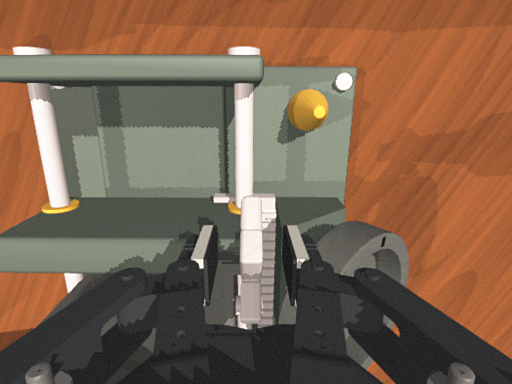

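View pics/s11.png

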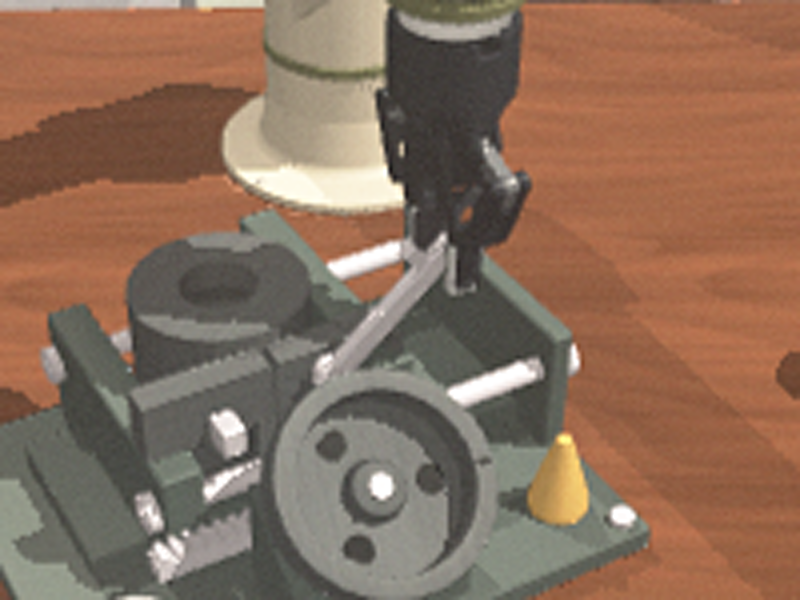

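```bash
python3 -m handwheel '[[0.05,0,0,0,0,0,0],[0.05,0,0,0,0,0,0],[0.05,0,0,0,0,0,0],[0.05,0,0,0,0,0,0],[0.05,0,0,0,0,0,0]]' 30; python3 lt.py 2.44 0
python3 - <<'E'
from h import *
from lt import latchpose,RD
p0=latchpose(2.44)[0]
for a in [2.2,2.0,1.8,1.6,1.4,1.2,1.0,.8,.6,.5]: print(a,(RD.T@(latchpose(a)[0]-p0)).round(4))
E
```

```text
time: 23.5
tcp_pos: [0.4918, 0.0585, 0.1988]
tool_rot: [3.141, -0.001, 2.075]
wrist_force: [0.5, 2.3, 8.4]
finger_gap: 0.0093
23.5 q [-0.503  0.391  0.367  2.167 -0.239  0.62   0.538] F [0.5 2.3 8.4] gap 0.0093 [0.4918 0.0585 0.1988] [ 3.141e+00 -1.000e-03  2.075e+00]
target [0.491  0.0574 0.1991]
(array([-0.0006, -0.0012, -0.0003]), array([ 0.0006, -0.0006,  0.0009]))
23.5 q [-0.503  0.391  0.367  2.167 -0.239  0.62   0.538] F [0.5 2.3 8.4] gap 0.0093 [0.4918 0.0585 0.1988] [ 3.141e+00 -1.000e-03  2.075e+00]Traceback (most recent call last):
  File "<stdin>", line 2, in <module>
  File "lt.py", line 10, in <module>
    pos=latchpose(a[0],a[1] if len(a)>1 else 0)[0]; print('target',pos.round(4)); print(rel(pos,RD,s))
                  ~^^^
IndexError: list index out of range
```

```bash
python3 -m handwheel '[[0.05,-0.0088,-0.0092,0,0,0,0],[0.05,-0.0184,-0.0171,0,0,0,0],[0.05,-0.0184,-0.0171,0,0,0,0]]' 30; python3 lt.py 2.2
```

```text
time: 23.8
tcp_pos: [0.4977, 0.0462, 0.2039]
tool_rot: [3.114, -0.002, 2.084]
wrist_force: [20.1, 48.4, 30.2]
finger_gap: 0.0094
23.8 q [-0.463  0.378  0.354  2.168 -0.248  0.606  0.583] F [20.1 48.4 30.2] gap 0.0094 [0.4977 0.0462 0.2039] [ 3.114e+00 -2.000e-03  2.084e+00]
target [0.4999 0.0412 0.2162]
(array([-0.0054, -0.0001, -0.0123]), array([ 0.0278, -0.0018,  0.0093]))
```

```bash
python3 -m handwheel '[[0.05,0,0.0171,-0.0171,0,0,0],[0.05,0,0.0171,-0.0171,0,0,0]]' 30; python3 lt.py 2.2
```

```text
time: 24.0
tcp_pos: [0.5009, 0.0421, 0.216]
tool_rot: [-3.141, 0.0, 2.076]
wrist_force: [-1.5, 1.5, 5.7]
finger_gap: 0.0092
24.0 q [-0.48   0.375  0.382  2.134 -0.22   0.671  0.556] F [-1.5  1.5  5.7] gap 0.0092 [0.5009 0.0421 0.216 ] [-3.141  0.     2.076]
target [0.4999 0.0412 0.2162]
(array([-0.0003, -0.0012, -0.0002]), array([-0.0011,  0.0001,  0.0013]))
```

```bash
python3 -m handwheel '[[0.05,-0.0088,0,-0.0058,0,0,0],[0.05,-0.0181,0,-0.0106,0,0,0],[0.05,-0.0278,0,-0.0145,0,0,0],[0.05,-0.0379,0,-0.0174,0,0,0],[0.05,-0.0483,0,-0.0193,0,0,0],[0.05,-0.0587,0,-0.0201,0,0,0],[0.05,-0.0692,0,-0.0199,0,0,0],[0.05,-0.0797,0,-0.0186,0,0,0]]' 30; python3 lt.py 1.4;python3 - <<'E'
from cell import optics
import cv2
cv2.imwrite('pics/s12.png',cv2.resize(optics.get_image('scene')['image'][90:240,180:380,::-1],(800,600),interpolation=cv2.INTER_CUBIC))
E
```

```text
time: 24.8
tcp_pos: [0.5385, -0.027, 0.2337]
tool_rot: [-3.141, -0.002, 2.076]
wrist_force: [0.9, 6.1, 1.3]
finger_gap: 0.0094
24.8 q [-0.339  0.394  0.392  2.039 -0.219  0.75   0.693] F [0.9 6.1 1.3] gap 0.0094 [ 0.5385 -0.027   0.2337] [-3.141e+00 -2.000e-03  2.076e+00]
target [ 0.5384 -0.0285  0.2348]
(array([-0.0012, -0.0009, -0.0011]), array([-0.0008, -0.0024,  0.0016]))
```

View pics/s12.png

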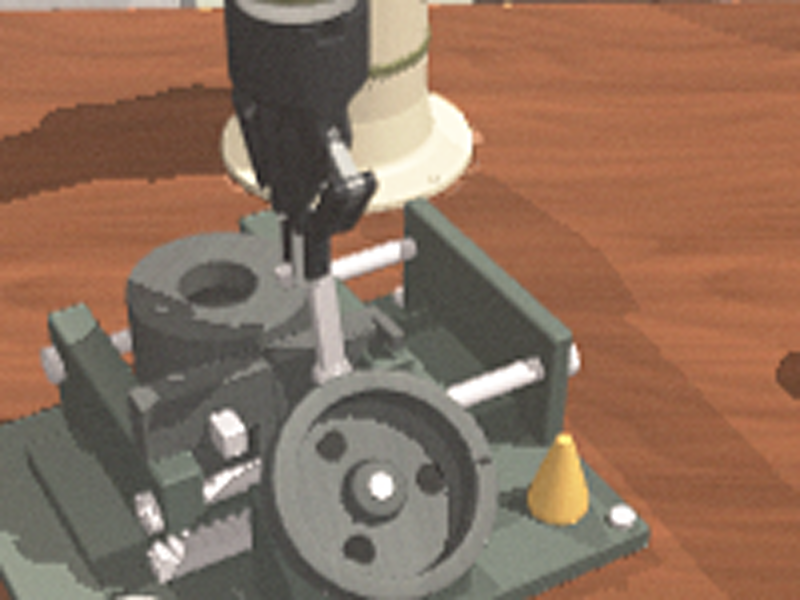

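```bash
python3 -m handwheel '[[0.05,-0.0102,0,0.0023,0,0,0],[0.05,-0.0202,0,0.0056,0,0,0],[0.05,-0.0297,0,0.0099,0,0,0],[0.05,-0.0388,0,0.0151,0,0,0],[0.05,-0.0474,0,0.0212,0,0,0],[0.05,-0.0553,0,0.0281,0,0,0],[0.05,-0.0624,0,0.0358,0,0,0],[0.05,-0.0688,0,0.0442,0,0,0]]' 30; python3 lt.py .6;python3 - <<'E'
from cell import optics
import cv2
cv2.imwrite('pics/s13.png',cv2.resize(optics.get_image('scene')['image'][90:240,180:380,::-1],(800,600),interpolation=cv2.INTER_CUBIC))
E
```

```text
time: 25.65
tcp_pos: [0.5727, -0.0896, 0.1893]
tool_rot: [-3.141, 0.001, 2.074]
wrist_force: [2.4, 0.0, 4.9]
finger_gap: 0.0091
25.65 q [-0.191  0.498  0.358  1.995 -0.264  0.692  0.836] F [2.4 0.  4.9] gap 0.0091 [ 0.5727 -0.0896  0.1893] [-3.141e+00  1.000e-03  2.074e+00]
target [ 0.5716 -0.0888  0.1906]
(array([ 0.0013, -0.0006, -0.0013]), array([-0.0004,  0.0013,  0.0001]))
```

View pics/s13.png

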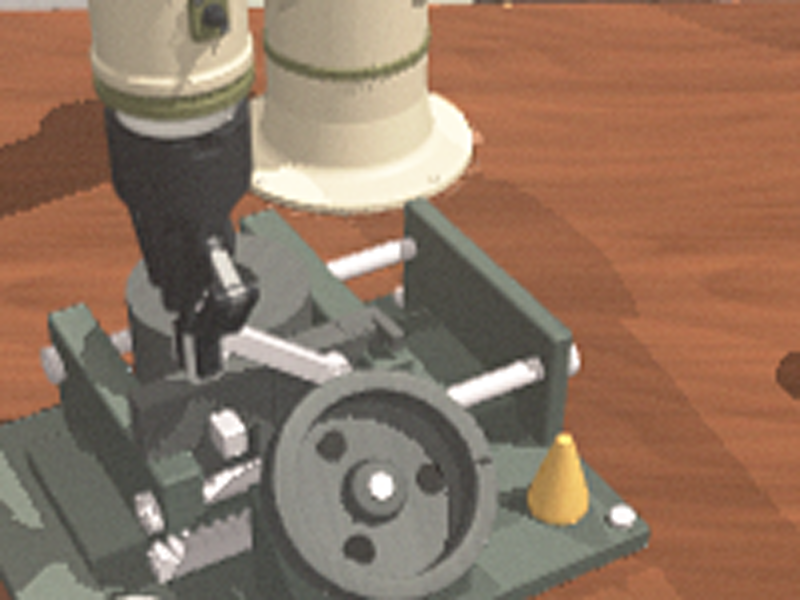

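```bash
python3 -m handwheel '[[0.35,0,0,0,0,0,0],[0.35,0,0,0,0,0,0],[0.35,0,0,0,0,0,0],[0.35,0,0,-0.03,0,0,0],[0.35,0,0,-0.07,0,0,0],[0.35,0,0,-0.12,0,0,0],[0.35,0,0,-0.16,0,0,0],[0.35,0,0,-0.2,0,0,0]]' 30
python3 - <<'E'
from h import *
from cell import optics,bot
import cv2
print(bot.read_state()['tcp_pos'])
d=optics.get_image('scene')
cv2.imwrite('pics/s14.png',cv2.resize(d['image'][110:230,180:340,::-1],(800,600),interpolation=cv2.INTER_CUBIC))
k=5
pv=np.array([-.051,-.015,.15])
for a in (0,.1): print(a,((proj(d,f([pv,pv+.12*np.array([0,np.cos(a),np.sin(a)])]))-[180,110]+.5)*k).round())
cv2.imwrite('pics/w14.png',optics.get_image('wrist')['image'][:,:,::-1])
E
```

```text
time: 26.5
tcp_pos: [0.5712, -0.0881, 0.3911]
tool_rot: [-3.14, -0.001, 2.075]
wrist_force: [0.2, 0.6, 0.0]
finger_gap: 0.03
[ 0.57121494 -0.08813393  0.39113293]
0 [[413. 368.]
 [194. 446.]]
0.1 [[413. 368.]
 [193. 427.]]
```

View pics/s14.png

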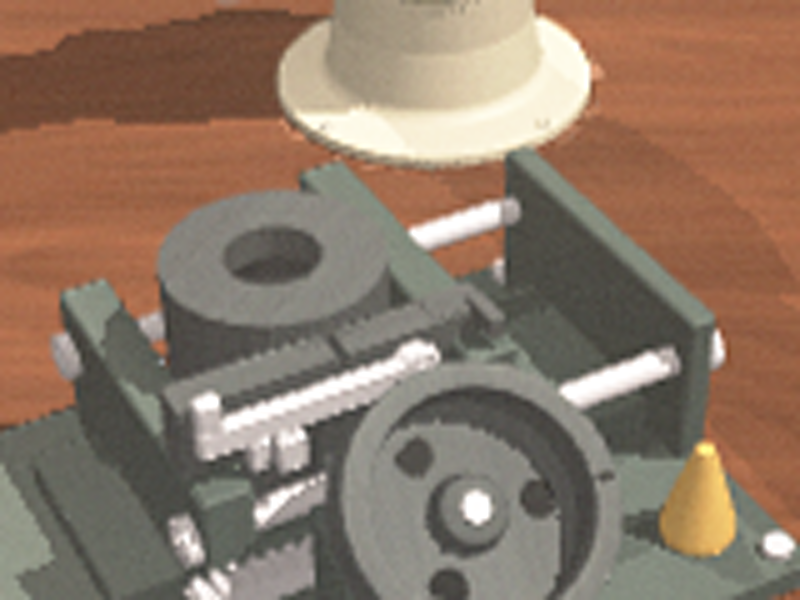

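View pics/w14.png

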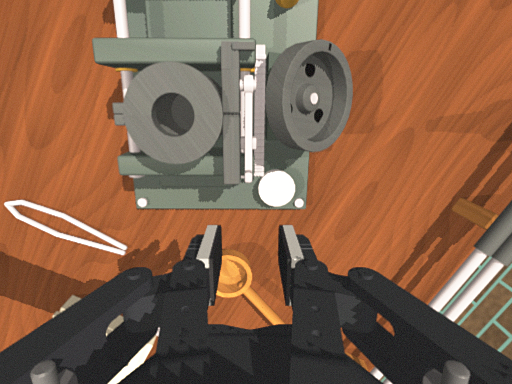

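Run:
```python
from cell import optics,bot
import cv2
d=optics.get_image('scene')['image'][165:215,205:280,::-1]
w=optics.get_image('wrist')['image'][30:200,90:310,::-1]
cv2.imwrite('pics/s15.png',cv2.resize(d,(750,500),interpolation=cv2.INTER_CUBIC))
cv2.imwrite('pics/w15.png',cv2.resize(w,(770,595),interpolation=cv2.INTER_CUBIC))
```

```text
(no output)
```

View pics/s15.png

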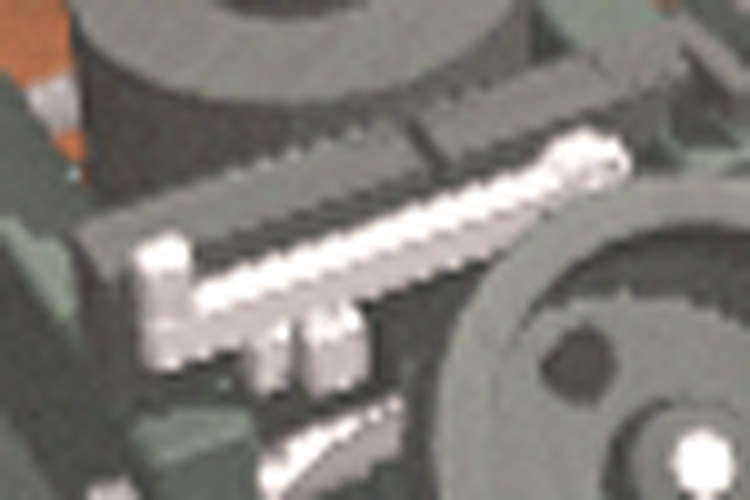

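View pics/w15.png

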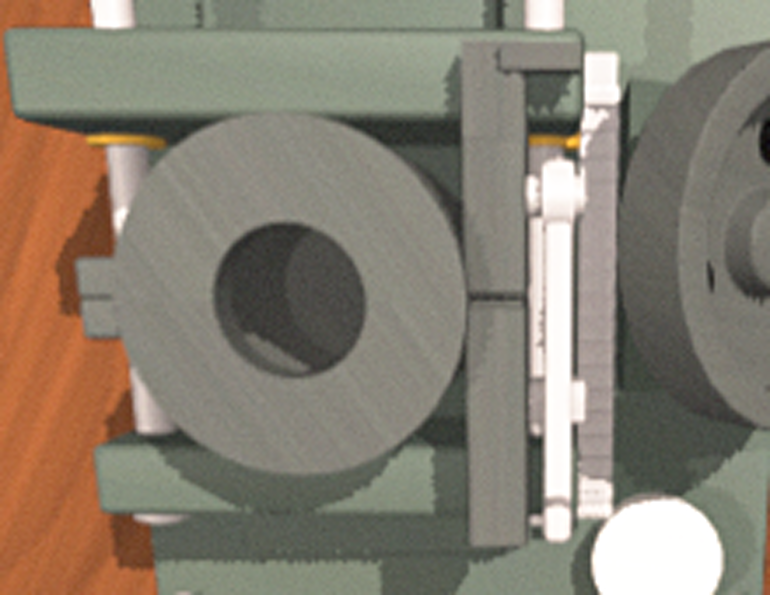

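```bash
python3 -c "
from cell import bot
print(bot.hand_in())"
```

```text
the job is handed in; nothing more can be done
None
```

The mould is shut and latched, and I handed the job in at about 27 s with the arm raised clear of everything.

**Winding:** I gripped the rim and wound it clockwise in three strokes, about 8.2 rad in total. It then stopped turning at about 0.62 rad round from the bottom of the wheel, and the wrist force rose from about 6 N to about 20 N, which I took as the solid stop. I released it there.

**Latching:** I then pinched the parked bar, lifted it over upright and let it go at about 0.6 rad, so it dropped behind the striker.

**Last checks:**
- The overhead wrist view showed no gap in the mould. There was a hairline dark seam between the two front plates, which I took to be part of the design.
- The scene view showed the bar level with its hook behind the striker. The projected bar line sat about 3 px off the real one, but the slope matched the seated position.
- The tin and brass cone are where they started, and I saw nothing else disturbed.

**Mistake along the way:** early in lifting the bar I typed a shift on the wrong axis. For about 0.3 s the fingers pushed the bar sideways, with the wrist force near 60 N. I corrected it at once, and the bar still swung freely and seated.

**Joint reading:** joint 6 read 1.863 once while backing off the wheel, against its rounded limit of 1.86, and 1.858 at the next reading.

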